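Level the annealing pan and set out the soldering bricks

TASK

Get the jeweller's soldering place ready: put every stray ceramic lump from the bench into the steel pan, then take the tamper and press the heap down firmly with it until all the lumps lie level in a single layer on the pan's floor. Afterwards stand the tamper upright on the middle of its cork coaster. Also slide the two terracotta bricks along the bench (do not lift them) so that each lies centred in one of the two outlines painted on the pale mat, one brick to an outline; leave the other things on the bench alone.

Things in the scene. Friction and masses are not known exactly. Their poses are not given: they have to be found in the camera images.
- pan: Round steel annealing pan fixed to the bench: inside diameter 136 mm (wall 4 mm), rim 50 mm above the bench, floor 4 mm thick. Origin at the centre of its underside, z up.
- coaster: Fixed round cork coaster, 120 mm across, 4 mm thick, on which the tamper stands at the start. Origin at the centre of its underside.
- tamper_grip (a point): The loose tamper (350 g): round aluminium plate 100 mm across and 10 mm thick, and a square wooden post 24 by 24 mm rising from its middle as its handle (from 10 to 75 mm above the plate's underside). This point is on the post's axis 50 mm above the plate's underside; z along the post upward, x and y square to the post's faces.
- mat: Pale heatproof mat let flush into the bench (no step to speak of), 150 mm along its x, 200 mm along its y, fixed, with two dark painted outlines (130 mm along x by 65 mm along y) side by side. Origin at its centre, on the bench.
- place1 (a point): Centre of the painted outline on the mat's -y half (55 mm from the mat's middle), on the bench; x along the outline's long side.
- place2 (a point): Centre of the painted outline on the mat's +y half (55 mm from the mat's middle), on the bench; x along the outline's long side.
- brick1_c (a point): One of two alike loose terracotta soldering bricks, 110 mm (x) by 45 mm (y) by 22 mm (z), about 220 g, lying flat on the bench on the robot's side of the mat. This point is its centre.
- brick2_c (a point): One of two alike loose terracotta soldering bricks, 110 mm (x) by 45 mm (y) by 22 mm (z), about 220 g, lying flat on the bench on the robot's side of the mat. This point is its centre.
- heap1_c (a point): One of four pale fired-ceramic lumps already in the pan, three on the floor and one heaped on top of them: double cone 34 mm across its waist and 28 mm high, with a flat foot 16 mm and a flat top 14 mm across, about 30 g, slippery enough to be pressed apart by a push of some 10 to 15 N from above. This point is its centre, half-way up; z from foot to top.
- heap2_c (a point): One of four pale fired-ceramic lumps already in the pan, three on the floor and one heaped on top of them: double cone 34 mm across its waist and 28 mm high, with a flat foot 16 mm and a flat top 14 mm across, about 30 g, slippery enough to be pressed apart by a push of some 10 to 15 N from above. This point is its centre, half-way up; z from foot to top.
- heap3_c (a point): One of four pale fired-ceramic lumps already in the pan, three on the floor and one heaped on top of them: double cone 34 mm across its waist and 28 mm high, with a flat foot 16 mm and a flat top 14 mm across, about 30 g, slippery enough to be pressed apart by a push of some 10 to 15 N from above. This point is its centre, half-way up; z from foot to top.
- heap4_c (a point): One of four pale fired-ceramic lumps already in the pan, three on the floor and one heaped on top of them: double cone 34 mm across its waist and 28 mm high, with a flat foot 16 mm and a flat top 14 mm across, about 30 g, slippery enough to be pressed apart by a push of some 10 to 15 N from above. This point is its centre, half-way up; z from foot to top.
- stray1_c (a point): A stray lump, the same as those in the pan, standing on its foot on the bench (may be absent; three to five are present). This point is its centre, 14 mm above its foot.
- stray2_c (a point): A stray lump, the same as those in the pan, standing on its foot on the bench (may be absent; three to five are present). This point is its centre, 14 mm above its foot.
- stray3_c (a point): A stray lump, the same as those in the pan, standing on its foot on the bench (may be absent; three to five are present). This point is its centre, 14 mm above its foot.
- stray4_c (a point): A stray lump, the same as those in the pan, standing on its foot on the bench (may be absent; three to five are present). This point is its centre, 14 mm above its foot.
- stray5_c (a point): A stray lump, the same as those in the pan, standing on its foot on the bench (may be absent; three to five are present). This point is its centre, 14 mm above its foot.
- jar: Bystander: a lidded jar 70 mm tall; leave it alone. Origin under its middle.
- wire_coil: Bystander: a brass wire ring 48 mm across, lying flat; leave it alone. Origin under its middle.
- pliers: Bystander: blue-handled pliers; leave it alone. Origin under its middle.
- handpiece: Bystander: a rotary-tool handpiece with a pink stone tip; leave it alone. Origin under its middle.
- brush: Bystander: a bench brush; leave it alone. Origin under its middle.
- mandrel: Bystander: a tapered steel ring mandrel; leave it alone. Origin under its middle.

How it is judged:
By the outcome, as a careful person would: the job done as asked, in the order asked, and still so for the second after the job is handed in, with the robot touching nothing.
Of stray1, stray2, stray3, stray4, stray5 only 3 to 5 are there at a start; the rules pass over those that are not, and their reading is None.
At some moment in a run one of brick1, brick2, tamper may be knocked a few centimetres aside while the robot is not near it.
Once in a run the grip may slacken for a moment while it holds something.
It also fails if it takes over 210 s, if anything falls off the work surface, if the arm or the gripper's body presses on something with over 40 N, if the wrist force passes 120 N, or if a joint passes its speed limit or range.

ROBOT

A 6-joint arm with a two-finger parallel gripper is mounted at the origin on the work surface. World frame = base frame: x ahead of the robot, y to its left, z up, the work surface at z = 0. Lengths are in m, angles in rad, forces in N, time in s.
With the tool pointing down it reaches from about 0.375 to 0.925 m from the base axis. Payload 5.7 kg.
Tool frame: the origin (TCP) lies at the very end of the fingers, on their centre line; the grasp point (between the pads) lies 19 mm behind it; z points along the fingers, y is the line along which they close (so a half turn about z gives the same grasp; the last joint's range is limited). The gripper opens to 88 mm and grips with 3 to 60 N. Pads are 20 mm wide; open, the fingers measure 115 mm over their backs; the gripper's body (75 mm by 178 mm) begins 61 mm behind the grasp point.
Start: joints at [-1.308, 0.359, 1.51, -0, 1.272, -0.115], TCP at [0.221, -0.558, 0.188] pointing down, gripper open.
Joint ranges: [-2.97, 2.97], [-1.01, 2.36], [0.21, 2.38], [-0.96, 4.11], [0.2, 2.71], [-2.98, 2.98]. Speed limits (rad/s): [2.39, 2.39, 3.14, 3.14, 3.14, 3.14].

INTERFACE

Orientations are given as a rotation vector (axis times angle).
In Python, from cell import sensors, grab_frame, camera_model, r gives the robot as it stands. The module is installed in compiled form; this text tells all that it offers.
- The arm moves only by the tool apply_moves, never from a script. Its argument "plan" is a list of rows, each a list of 7 numbers: the gripper's target within -1 to 1 (shut at 1, half-way at 0, fully open at -1), then the shift along the world's x, y, z in mm, then the turn, a rotation vector about the world's x, y, z in degrees. In form: [[grip, tx, ty, tz, ax, ay, az], ...]. A call has 1 to 20 rows; each row is the pose to reach, as a shift and turn from the pose commanded when the call began; what a row does not reach only later rows make up. A row lasts 1/12 s, in which the tool goes at most 41.7 mm and 7.16 degrees, less where a joint would pass 70% of its speed; a pose out of reach is approached as far as the arm can. A call with a gripper value outside its range is refused whole. The fingers move at their own pace and stop on an object; "squeeze" is the grip in N (left out, the last holds). Time passes only in rows, so rows that repeat a pose let the fingers close. It gives the time, the measured TCP pose, the force, the opening and the grip force at its end, in the units of the state.
- sensors.get_state(): the state, without advancing time (a new reading comes with each control period).
- grab_frame(name): name is "scene" or "top" or "wrist"; returns the picture (400x640x3 uint8, red, green, blue); there is no depth.
- camera_model(name): a dict with "K" (3x3 intrinsics, pixels), "extrinsics" (4x4, takes a point from camera to world coordinates). Camera axes: x right, y up, looking along -z (the intrinsics and any distortion apply to the point x, -y, -z); pixel columns grow to the right and rows downward; lengths in m; the calibration is good to about 2 mm. A picture is of the moment at which its call begins: read the wrist's pose just before it. camera_model takes no time and is no camera call; for the wrist camera it gives the pose at the moment of the call.
- r.finish_job(): hands the job in; it is judged then, once.
The state is a dict: "time_s": time; "qpos": joint angles; "joint_velocities": joint speeds; "effort": joint torques, N m; "eef_pos": TCP position; "orientation": TCP orientation; "wrist_force": force on the tool from outside, world axes, zero at the start; "ft_torque": the same for the moment, N m; "opening": finger opening in m; "grip_force": force on a finger pad.
Only numpy, scipy, OpenCV 4.12 (cv2) and the standard library are available. Lean on these libraries where they do the work, as an engineer would, in place of code of your own. Each camera call takes 0.05 s, during which the arm holds its last target. There are 200 camera calls.

## Working session

There is one attempt and no reset: what is moved stays moved. The work goes in short steps, Python scripts to look and compute and a tool call to move; the robot and the scene stay as the last step left them, time stands still between calls to the robot, and variables do not carry over. Pictures are saved under pics/ and viewed, at most 14 in all, crops included, and the job is handed in when it is done.

Besides the shell and the picture viewer there is one more tool, called in YAML: its name, and indented under it one key for each argument. apply_moves: Moves the arm, as the interface text tells. Its arguments: {"type":"object","properties":{"plan":{"type":"array"},"squeeze":{"type":"number"}},"required":["plan"]}

```bash
mkdir -p pics
cat > h.py <<'E'
import numpy as np, cv2
from cell import sensors, grab_frame, camera_model, r
def snap(n,f):
    m=camera_model(n); im=grab_frame(n)
    cv2.imwrite(f'pics/{f}.png',cv2.cvtColor(im,cv2.COLOR_RGB2BGR)); return im,m
def ray(m,u,v):
    K=np.array(m['K']);E=np.array(m['extrinsics'])
    d=np.linalg.inv(K)@[u,v,1]; d=E[:3,:3]@[d[0],-d[1],-d[2]]
    return E[:3,3],d
def onz(m,u,v,z):
    o,d=ray(m,u,v); return o+d*(z-o[2])/d[2]
def proj(m,p):
    K=np.array(m['K']);E=np.array(m['extrinsics'])
    c=E[:3,:3].T@(np.array(p)-E[:3,3]); q=K@[c[0],-c[1],-c[2]]; return q[:2]/q[2]
E
python3 - <<'E'
from h import *
for n in('scene','top'):
    im,m=snap(n,n+'0'); print({k:np.round(v,3).tolist() if not isinstance(v,str) else v for k,v in m.items()})
s=sensors.get_state(); print(s)
E
```

```text
{'K': [[416.143, 0.0, 319.418], [0.0, 416.143, 194.967], [0.0, 0.0, 1.0]], 'extrinsics': [[-0.54, -0.716, 0.443, 1.036], [0.842, -0.45, 0.299, 0.333], [-0.015, 0.534, 0.846, 0.958], [0.0, 0.0, 0.0, 1.0]]}
{'K': [[405.419, 0.0, 327.3], [0.0, 405.419, 198.321], [0.0, 0.0, 1.0]], 'extrinsics': [[0.018, 0.996, -0.082, 0.498], [-1.0, 0.015, -0.027, -0.008], [-0.026, 0.083, 0.996, 0.967], [0.0, 0.0, 0.0, 1.0]]}
{'time_s': 0.1, 'qpos': array([-1.30807237e+00,  3.59428847e-01,  1.51129223e+00, -2.38039333e-05,
        1.27248427e+00, -1.15096223e-01]), 'joint_velocities': array([-3.62012629e-04, -1.52845930e-03, -3.39089979e-03,  2.49335618e-05,
       -1.52393135e-03, -4.74411246e-04]), 'effort': array([ 8.91158038e-05, -5.16358817e+01, -2.71407437e+01,  6.76486641e-02,
        2.76591018e-02, -1.06378957e-05]), 'eef_pos': array([ 0.22115172, -0.55705018,  0.18720831]), 'orientation': array([-3.08412200e+00, -5.89664036e-01,  2.22336523e-04]), 'wrist_force': array([0.22271218, 0.00384583, 0.36276893]), 'ft_torque': array([0.00369428, 0.04926955, 0.01002638]), 'grip_force': 0.0, 'opening': 0.08753945392860227}
```

View pics/top0.png

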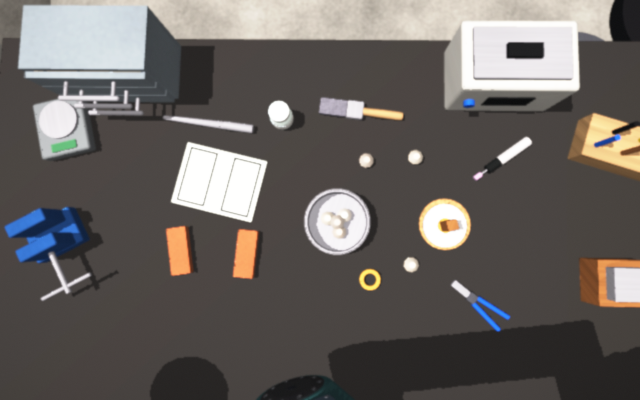

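View pics/scene0.png

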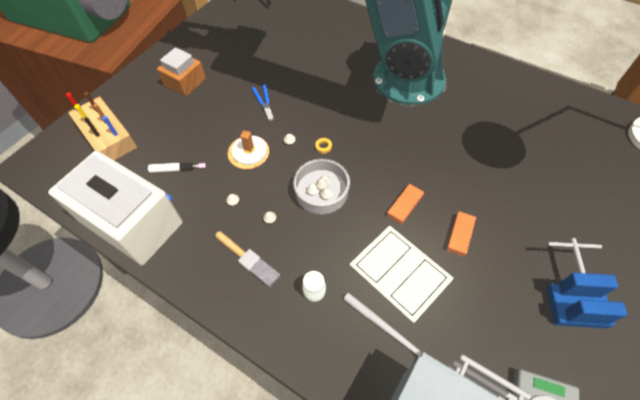

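The top view shows the pan at (337,222), three strays at (367,160), (415,157) and (411,265), and the tamper on its coaster at (445,224). The bricks are at (179,251) and (246,254), and the mat is centred at (220,182). The scene view agrees.

```bash
cat >> h.py <<'E'
def blobs(mask,amin):
    cs,_=cv2.findContours(mask.astype(np.uint8),cv2.RETR_EXTERNAL,cv2.CHAIN_APPROX_NONE)
    return [c for c in cs if cv2.contourArea(c)>=amin]
def rect(m,c,z):
    p=np.array([onz(m,*q[0],z)[:2] for q in c],np.float32)*1000
    (cx,cy),(w,h),a=cv2.minAreaRect(p)
    if w<h: a+=90; w,h=h,w
    return np.round([cx,cy,w,h,(a+90)%180-90],1)
E
python3 - <<'E'
from h import *
im,m=snap('top','t1'); im2,m2=snap('scene','s1')
for nm,I,M in(('top',im,m),('scene',im2,m2)):
    hsv=cv2.cvtColor(I,cv2.COLOR_RGB2HSV); H,S,V=cv2.split(hsv)
    print(nm)
    for c in blobs((H<14)&(S>150)&(V>140),60):
        print(' brick/orange',rect(M,c,.022), cv2.boundingRect(c))
    for c in blobs((V>120)&(S<90),20):
        a=cv2.contourArea(c)
        if a<250:
            (u,v),rr=cv2.minEnclosingCircle(c); print(' lump',np.round((u,v,rr,a),1),np.round(onz(M,u,v,.014)*1000,1))
        elif a>2000: print(' big',a,rect(M,c,0),cv2.boundingRect(c))
    for c in blobs((H>10)&(H<25)&(S>100)&(V>150),150):
        e=cv2.fitEllipse(c); print(' coaster',np.round(e[0],1),np.round(e[1],1),np.round(onz(M,*e[0],.004)*1000,1))
t=cv2.resize(im[180:300,260:500],None,fx=3.3,fy=3.3,interpolation=cv2.INTER_CUBIC)
cv2.imwrite('pics/crop1.png',t[:,:,::-1])
E
```

```text
top
 brick/orange [ 395.5 -643.6  104.6   94.3   -0.8] (597, 259, 43, 48)
 brick/orange [443.  188.3 109.7  18.6 -10.3] (244, 231, 14, 48)
 brick/orange [448.8 364.2 110.8  46.6   9.3] (167, 226, 24, 50)
 lump [464.  291.   15.  190.5] [ 368.5 -299.8   14. ]
 lump [410.6 264.1   8.  171. ] [ 427.1 -177.7   14. ]
 big 3400.5 [524.9  -4.5 157.1 155.    1.1] (304, 188, 66, 67)
 lump [479.5 173.5   7.9  57. ] [ 641.2 -338.7   14. ]
 lump [365.5 160.    7.5 151.5] [669.7 -71.2  14. ]
 lump [414.7 156.6   7.6 157.5] [ 679.3 -187.2   14. ]
 big 5270.0 [615.5 281.9 206.3 156.   77. ] (170, 142, 98, 81)
 lump [601.5 137.   13.6  86.5] [ 731.6 -623.6   14. ]
 lump [620.5 142.7   9.8  95.5] [ 718.6 -666.9   14. ]
 lump [600.5 126.    9.7  60. ] [ 757.9 -622.3   14. ]
 big 3344.5 [784.5 616.7 264.5 181.7 -75.7] (33, 81, 109, 78)
 big 33141.0 [ 938.1   65.4 1477.8  273.5  -89.9] (18, 0, 596, 109)
 coaster [369.5 279.3] [21.  21.4] [389.3 -83.9   4. ]
 coaster [621.3 283.1] [47.9 54. ] [ 392.6 -662.1    4. ]
 coaster [244.8 253.9] [19.8 58.7] [442.8 211.3   4. ]
 coaster [177.9 250.5] [19.6 57.8] 
[... 1330 characters left out ...]
0, 199, 93)
 lump [357.5   2.5   7.9  38. ] [-258.  -343.4   14. ]
 coaster [229.4 243.4] [ 8.2 41.9] [ 780.8 -119.2    4. ]
 coaster [461.6 233.2] [21.  47.4] [441.5 364.7   4. ]
 coaster [404.8 203.6] [19.6 44.7] [438.9 203.2   4. ]
 coaster [248.3 151. ] [32.5 40.6] [ 520.2 -261.5    4. ]
 coaster [323.3 144.9] [15.5 16.5] [385.1 -88.5   4. ]
 coaster [102.1 128.2] [39.7 73.4] [ 687.1 -694.8    4. ]
 coaster [183.2  71.3] [30.7 43.8] [ 367.6 -657.1    4. ]
 coaster [72.7 50.5] [12.7 28.6] [  493.3 -1063.8     4. ]
 coaster [52.8 44.9] [18.  32.3] [  510.8 -1149.3     4. ]
 coaster [28.1 37.8] [11.  28.4] [  532.2 -1259.4     4. ]
 coaster [129.1  41. ] [  7.8 142.2] [ 351.7 -931.4    4. ]
```

View pics/crop1.png

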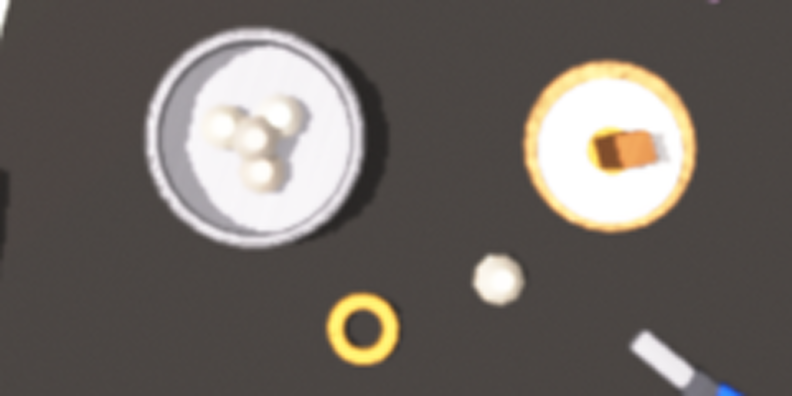

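apply_moves:
  plan:
    - [-0.4,205,377,-60,0,0,-21.7]
    - [-0.4,205,377,-60,0,0,-21.7]
    - [-0.4,205,377,-60,0,0,-21.7]
    - [-0.4,205,377,-60,0,0,-21.7]
    - [-0.4,205,377,-60,0,0,-21.7]
    - [-0.4,205,377,-60,0,0,-21.7]
    - [-0.4,205,377,-60,0,0,-21.7]
    - [-0.4,205,377,-60,0,0,-21.7]
    - [-0.4,205,377,-60,0,0,-21.7]
    - [-0.4,205,377,-60,0,0,-21.7]
    - [-0.4,205,377,-60,0,0,-21.7]
    - [-0.4,205,377,-60,0,0,-21.7]
    - [-0.4,205,377,-60,0,0,-21.7]
    - [-0.4,205,377,-60,0,0,-21.7]
    - [-0.4,205,377,-60,0,0,-21.7]
    - [-0.4,205,377,-60,0,0,-21.7]
  squeeze: 20

```text
time_s: 1.53
eef_pos: [0.426, -0.182, 0.1281]
orientation: [3.141, -0.004, 0.0]
wrist_force: [0.4, -0.1, 0.4]
opening: 0.0617
grip_force: 0.0
```

```bash
cat >> h.py <<'E'
from scipy.spatial.transform import Rotation as Ro
def st():
    s=sensors.get_state(); R=Ro.from_rotvec(s['orientation']).as_matrix()
    print('t',round(s['time_s'],2),'tcp',np.round(s['eef_pos']*1000,1),'z',np.round(R[:,2],3),'yang',round(np.degrees(np.arctan2(R[1,1],R[0,1])),1),'F',np.round(s['wrist_force'],1),'op',round(s['opening']*1000,1),'g',round(s['grip_force'],1),'q',np.round(s['qpos'],2)); return s
def lumps(I,M,z=.014,amin=20,amax=1e5,vt=120):
    H,S,V=cv2.split(cv2.cvtColor(I,cv2.COLOR_RGB2HSV))
    for c in blobs((V>vt)&(S<90),amin):
        a=cv2.contourArea(c)
        if a<amax:
            (u,v),rr=cv2.minEnclosingCircle(c); print(' lump',np.round((u,v,rr,a),1),np.round(onz(M,u,v,z)*1000,1))
E
python3 - <<'E'
from h import *
st(); im,m=snap('wrist','w1'); lumps(im,m,amin=300); print(np.round(m['extrinsics'],3).tolist(),np.round(m['K'],1).tolist())
E
```

```text
t 1.53 tcp [ 426.  -182.   128.1] z [ 0. -0. -1.] yang -90.2 F [ 0.4 -0.1  0.4] op 61.7 g 0.0 q [-0.55  0.23  1.87 -0.    1.04  1.02]
 lump [227.  306.5  43.4 936. ] [298.5 -84.   14. ]
 lump [424.5 239.   22.4 595.5] [ 375.9 -293.3   14. ]
 lump [314.8 190.8  17.3 824. ] [ 427.1 -180.2   14. ]
 lump [ 396.    91.5   60.1 9574. ] [ 520.5 -255.7   14. ]
 lump [   98.6    80.1   102.3 17831. ] [531.   17.3  14. ]
[[-0.002, 0.971, 0.24, 0.492], [-1.0, -0.003, 0.0, -0.183], [0.001, -0.24, 0.971, 0.325], [0.0, 0.0, 0.0, 1.0]] [[319.5, 0.0, 317.4], [0.0, 319.5, 202.6], [0.0, 0.0, 1.0]]
```

View pics/w1.png

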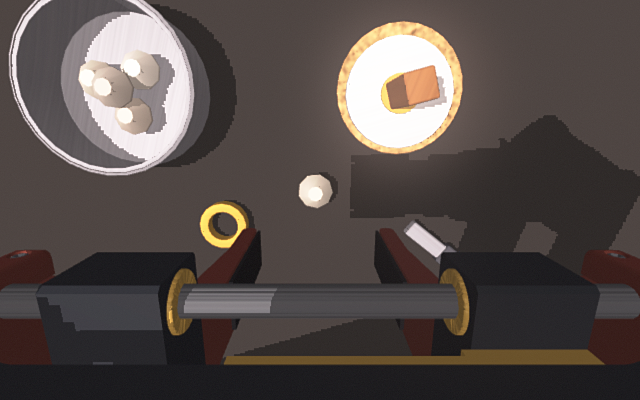

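The wrist view shows stray C at (315,191), which maps to (427,-180) mm. The pan is at upper left and the coaster with the tamper at upper right.

apply_moves:
  plan:
    - [-0.4,1,2,-60,0,0,0]
    - [-0.4,1,2,-60,0,0,0]
    - [-0.4,1,2,-100,0,0,0]
    - [-0.4,1,2,-125,0,0,0]
    - [-0.4,1,2,-125,0,0,0]
    - [-0.4,1,2,-125,0,0,0]
    - [1,1,2,-125,0,0,0]
    - [1,1,2,-125,0,0,0]
    - [1,1,2,-125,0,0,0]
    - [1,1,2,-125,0,0,0]
    - [1,1,2,-125,0,0,0]
    - [1,1,2,-125,0,0,0]
    - [1,1,2,-100,0,0,0]
    - [1,1,2,-60,0,0,0]
    - [1,1,2,-30,0,0,0]
    - [1,1,2,-15,0,0,0]
    - [1,30,80,-15,0,0,0]
    - [1,30,130,-15,0,0,0]
    - [1,30,178,-15,0,0,0]
    - [1,30,178,-15,0,0,0]

```text
time_s: 3.25
eef_pos: [0.4555, -0.014, 0.1134]
orientation: [-3.142, 0.004, -0.002]
wrist_force: [0.5, 0.3, -0.5]
opening: 0.0003
grip_force: 0.0
```

Run:
```python
from h import *
st(); im,m=snap('wrist','w2')
H,S,V=cv2.split(cv2.cvtColor(im,cv2.COLOR_RGB2HSV))
# tops: bright spots; top face z: floor lumps .032
lumps(im,m,z=.032,amin=15,vt=235)
```

```text
t 3.25 tcp [455.5 -14.  113.4] z [ 0.001 -0.    -1.   ] yang -90.1 F [ 0.5  0.3 -0.5] op 0.3 g 0.0 q [-0.18  0.24  1.9   0.    0.99  1.39]
 lump [614.  146.5  20.  204.5] [ 501.8 -270.4   32. ]
 lump [314.2 149.5   7.6 157. ] [499.8 -12.2  32. ]
 lump [308.2 123.2   8.3 182.5] [521.8  -7.2  32. ]
 lump [281.7 111.9   8.3 190.5] [531.  15.  32.]
 lump [324.6 102.   11.6 219.5] [538.9 -21.   32. ]
 lump [ 585.5  109.    56.5 3982. ] [ 532.9 -239.7   32. ]
 lump [  43.5   52.5   63.4 6860. ] [577.4 205.2  32. ]
 lump [  48.    60.3   77.1 2035.5] [571.5 202.8  32. ]
```

View pics/w2.png

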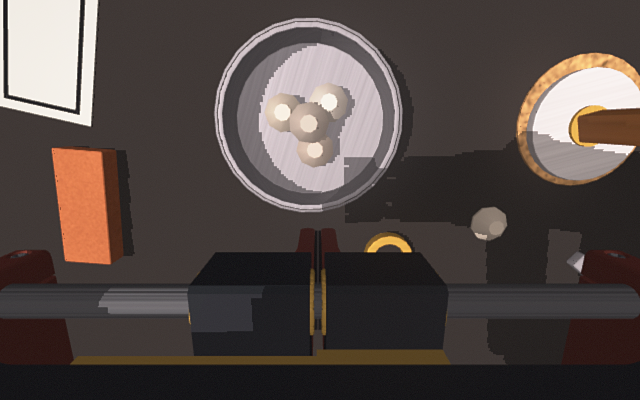

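Run:
```python
from h import *
im,m=snap('wrist','w3'); c=onz(m,489,224,.014)*1000; print(c)
im,m=snap('top','t3'); lumps(im,m,amin=100,amax=260); print(onz(m,337,222,.05))
cv2.imwrite('pics/c3.png',cv2.resize(im[170:310,280:500],None,fx=3.5,fy=3.5)[:,:,::-1])
```

```text
[ 426.33183581 -173.45002585   14.        ]
 lump [459.5 289.   10.4 113.5] [ 372.8 -289.6   14. ]
 lump [410.6 264.5   7.4 131. ] [ 426.3 -177.8   14. ]
 lump [365.5 160.    7.5 152. ] [669.7 -71.2  14. ]
 lump [414.8 156.6   7.6 161. ] [ 679.4 -187.6   14. ]
 lump [622.  143.9  13.  139.5] [ 715.7 -670.2   14. ]
 lump [601.  138.   14.3 129. ] [ 729.2 -622.4   14. ]
 lump [602.  125.   11.2 103. ] [ 760.3 -625.9   14. ]
[ 0.52080455 -0.00596059  0.05      ]
```

View pics/c3.png

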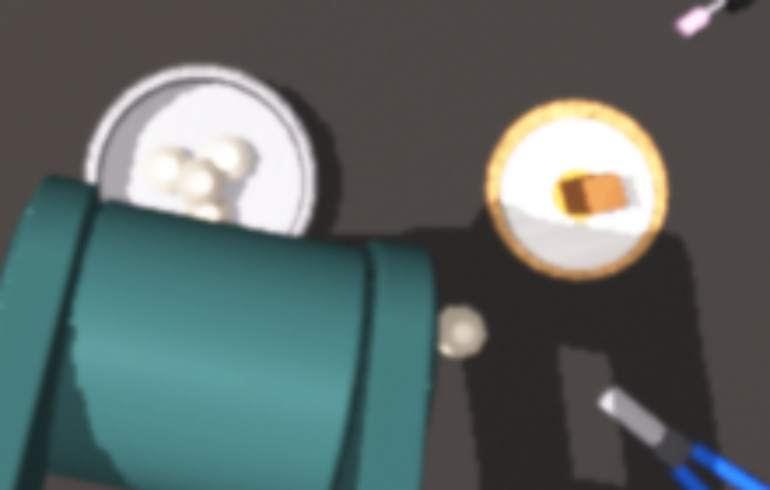

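The lump is still on the bench at about (426,-178), so the grip closed without it. I'll retry and check the grip before lifting.

apply_moves:
  plan:
    - [-0.35,-29.5,-40,0,0,0,0]
    - [-0.35,-29.5,-80,0,0,0,0]
    - [-0.35,-29.5,-120,0,0,0,0]
    - [-0.35,-29.5,-164,0,0,0,0]
    - [-0.35,-29.5,-164,-30,0,0,0]
    - [-0.35,-29.5,-164,-60,0,0,0]
    - [-0.35,-29.5,-164,-90,0,0,0]
    - [-0.35,-29.5,-164,-108,0,0,0]
    - [-0.35,-29.5,-164,-112,0,0,0]
    - [-0.35,-29.5,-164,-112,0,0,0]
    - [1,-29.5,-164,-112,0,0,0]
    - [1,-29.5,-164,-112,0,0,0]
    - [1,-29.5,-164,-112,0,0,0]
    - [1,-29.5,-164,-112,0,0,0]
    - [1,-29.5,-164,-112,0,0,0]
  squeeze: 20

```text
time_s: 4.65
eef_pos: [0.4264, -0.1797, 0.0017]
orientation: [3.141, -0.001, 0.002]
wrist_force: [-0.3, 0.9, 0.5]
opening: 0.0293
grip_force: 0.0
```

apply_moves:
  plan:
    - [1,0,0,0,0,0,0]
    - [1,0,0,0,0,0,0]
    - [1,0,0,0,0,0,0]

```text
time_s: 4.9
eef_pos: [0.4259, -0.1794, 0.0011]
orientation: [3.142, -0.001, 0.0]
wrist_force: [-0.1, -0.5, -0.5]
opening: 0.0096
grip_force: 0.0
```

Run:
```python
from h import *
st(); im,m=snap('wrist','w4'); lumps(im,m,amin=200,amax=5000); im,m=snap('scene','s4'); lumps(im,m,amin=60,amax=260)
```

```text
t 4.9 tcp [ 425.9 -179.4    1.1] z [ 0. -0. -1.] yang -90.0 F [-0.1 -0.5 -0.5] op 9.6 g 0.0 q [-0.55  0.44  1.99  0.    0.71  1.02]
 lump [ 317.5  227.5   25.5 1158.5] [ 430.6 -180.2   14. ]
 lump [ 16.  294.5  16.   94. ] [1156.5 -456.2   14. ]
 lump [269.3 216.9   7.  130.5] [668.8 -74.6  14. ]
 lump [232.3 199.1   7.  127. ] [ 677.5 -190.9   14. ]
 lump [288.6 139.    5.7  67. ] [ 427.1 -182.1   14. ]
 lump [638.5 132.5  15.5 212.5] [-134.9  671.6   14. ]
 lump [109.5 125.5  12.3 113.5] [ 671.5 -673.2   14. ]
 lump [283.5  82.5  15.9 134. ] [ 241.9 -331.9   14. ]
 lump [411.5  34.5  19.6 113.5] [-193.6  -87.2   14. ]
 lump [364.    3.7  14.5 135.5] [-264.5 -319.    14. ]
```

View pics/w4.png

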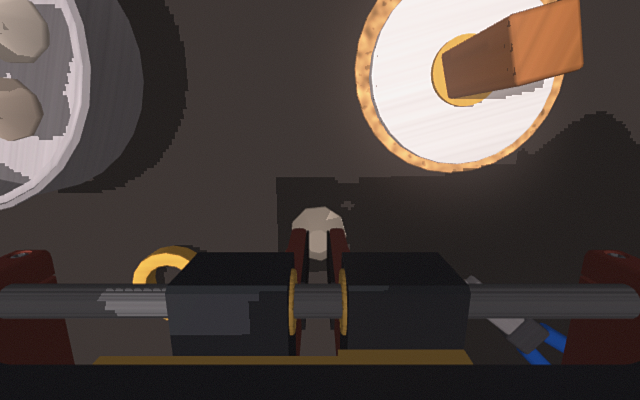

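Run:
```python
from h import *
m=camera_model('wrist')
for p in [(.426,-.1794,.001),(.436,-.1794,.001),(.426,-.1794,.02),(.436,-.185,.02),(.426,-.18,.014),(.443,-.18,.014),(.426,-.197,.014),(.426,-.18,.028)]: print(p,np.round(proj(m,p),1))
s=sensors.get_state();print(s['eef_pos'])
im=cv2.imread('pics/w4.png'); cv2.imwrite('pics/c4.png',cv2.resize(im[180:300,240:400],None,fx=5,fy=5,interpolation=cv2.INTER_CUBIC))
```

```text
(0.426, -0.1794, 0.001) [316.2 227.9]
(0.436, -0.1794, 0.001) [316.2 213. ]
(0.426, -0.1794, 0.02) [316.1 238.1]
(0.436, -0.185, 0.02) [325.7 221.9]
(0.426, -0.18, 0.014) [317.2 234.6]
(0.443, -0.18, 0.014) [317.1 207.6]
(0.426, -0.197, 0.014) [345.1 234.6]
(0.426, -0.18, 0.028) [317.1 243. ]
[ 0.4257758  -0.17937209  0.00094456]
```

View pics/c4.png

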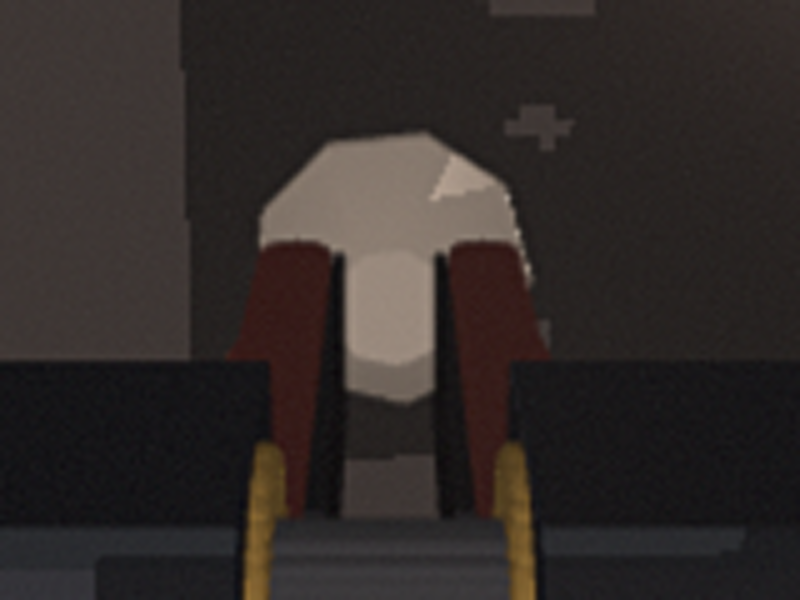

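The fingertips appear to end well above the lump. The gap scale puts them about 30 mm higher than the reported TCP, so I'll open and probe downward in small steps while watching the force.

apply_moves:
  plan:
    - [-0.3,0,0,0,0,0,0]
    - [-0.3,0,0,0,0,0,0]
    - [-0.3,0,0,0,0,0,0]
    - [-0.3,0,0,0,0,0,0]
    - [-0.3,0,0,0,0,0,0]
    - [-0.3,0,0,0,0,0,0]
    - [-0.3,0,0,0,0,0,0]
    - [-0.3,0,0,0,0,0,0]
    - [-0.3,0,0,0,0,0,0]
    - [-0.3,0,0,-2,0,0,0]
    - [-0.3,0,0,-3,0,0,0]
    - [-0.3,0,0,-3,0,0,0]

```text
time_s: 6.0
eef_pos: [0.4256, -0.1793, -0.0023]
orientation: [-3.141, 0.002, 0.001]
wrist_force: [0.2, 0.8, 0.6]
opening: 0.0572
grip_force: 0.0
```

apply_moves:
  plan:
    - [-0.3,0,0,-1,0,0,0]
    - [-0.3,0,0,-2,0,0,0]
    - [-0.3,0,0,-2,0,0,0]

```text
time_s: 6.25
eef_pos: [0.4256, -0.1793, -0.0043]
orientation: [-3.141, 0.001, 0.0]
wrist_force: [-0.4, 0.1, -0.7]
opening: 0.0572
grip_force: 0.0
```

The reported TCP is already below the bench with no contact, so there is a height offset. I'll keep going down carefully.

apply_moves:
  plan:
    - [-0.3,0,0,-3,0,0,0]
    - [-0.3,0,0,-6,0,0,0]
    - [-0.3,0,0,-9,0,0,0]
    - [-0.3,0,0,-10,0,0,0]
    - [-0.3,0,0,-10,0,0,0]

```text
time_s: 6.67
eef_pos: [0.4255, -0.1792, -0.0145]
orientation: [-3.141, 0.001, 0.001]
wrist_force: [0.8, 0.7, 0.5]
opening: 0.057
grip_force: 0.0
```

Run:
```python
from h import *
st(); im,m=snap('wrist','w5'); cv2.imwrite('pics/c5.png',cv2.resize(im[170:310,200:440],None,fx=3.3,fy=3.3,interpolation=cv2.INTER_CUBIC)[:,:,::-1])
print(np.array(m['extrinsics'])[:3,3])
```

```text
t 6.67 tcp [ 425.5 -179.2  -14.5] z [-0.001  0.001 -1.   ] yang -90.1 F [0.8 0.7 0.5] op 57.0 g 0.0 q [-0.55  0.47  2.    0.    0.67  1.02]
[ 0.49136332 -0.1800575   0.18254851]
```

View pics/c5.png

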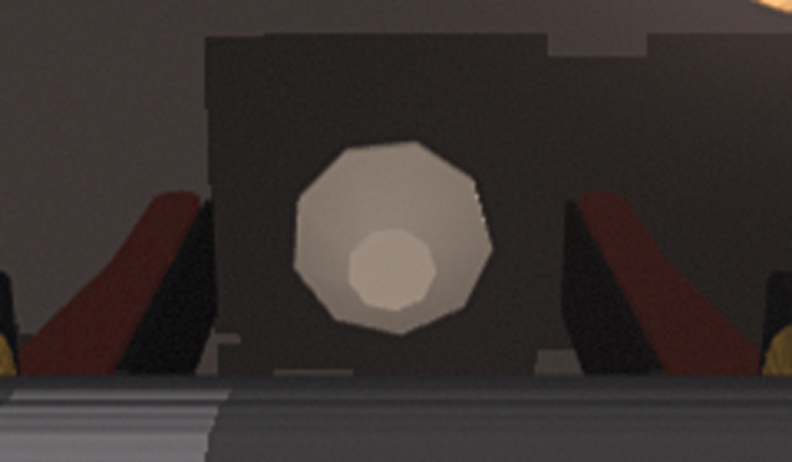

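apply_moves:
  plan:
    - [-0.3,0,0,-4,0,0,0]
    - [-0.3,0,0,-8,0,0,0]
    - [-0.3,0,0,-12,0,0,0]
    - [-0.3,0,0,-14,0,0,0]
    - [-0.3,0,0,-14,0,0,0]

```text
time_s: 7.13
eef_pos: [0.4253, -0.1792, -0.0287]
orientation: [-3.141, 0.002, 0.001]
wrist_force: [0.2, 0.7, -0.4]
opening: 0.0572
grip_force: 0.0
```

apply_moves:
  plan:
    - [-0.3,0,0,-1,0,0,0]
    - [-0.3,0,0,-2,0,0,0]
    - [-0.3,0,0,-3,0,0,0]
    - [-0.3,0,0,-3,0,0,0]

```text
time_s: 7.47
eef_pos: [0.4257, -0.1794, -0.0312]
orientation: [-3.141, 0.001, 0.0]
wrist_force: [-0.1, 0.2, -0.4]
opening: 0.0572
grip_force: 0.0
```

apply_moves:
  plan:
    - [-0.3,0,0,-1,0,0,0]
    - [-0.3,0,0,-2,0,0,0]
    - [-0.3,0,0,-2,0,0,0]

```text
time_s: 7.72
eef_pos: [0.4257, -0.1794, -0.0332]
orientation: [-3.141, 0.001, 0.0]
wrist_force: [0.5, 0.3, -0.3]
opening: 0.0567
grip_force: 0.0
```

apply_moves:
  plan:
    - [1,0,0,0,0,0,0]
    - [1,0,0,0,0,0,0]
    - [1,0,0,0,0,0,0]
    - [1,0,0,0,0,0,0]
    - [1,0,0,0,0,0,0]
    - [1,0,0,0,0,0,0]
    - [1,0,0,0,0,0,0]
    - [1,0,0,0,0,0,0]
  squeeze: 20

```text
time_s: 8.38
eef_pos: [0.4258, -0.1794, -0.0331]
orientation: [-3.142, 0.001, -0.0]
wrist_force: [0.5, -0.1, 1.2]
opening: 0.033
grip_force: 20.0
```

Gripped at 33 mm and 20 N, so the real fingertips are about 35 mm above the reported TCP. I'll carry this lump to a gap beside the heap.

apply_moves:
  plan:
    - [1,0,0,20,0,0,0]
    - [1,0,0,50,0,0,0]
    - [1,0,0,85,0,0,0]
    - [1,0,0,115,0,0,0]
    - [1,20,27,115,0,0,0]
    - [1,40,53,115,0,0,0]
    - [1,60,80,115,0,0,0]
    - [1,80,106,115,0,0,0]
    - [1,100,132,115,0,0,0]
    - [1,120,159,115,0,0,0]
    - [1,139,183,115,0,0,0]
    - [1,139,183,115,0,0,0]

```text
time_s: 9.38
eef_pos: [0.5686, 0.0074, 0.0822]
orientation: [-3.14, -0.003, -0.006]
wrist_force: [-0.7, -0.3, -0.4]
opening: 0.0328
grip_force: 20.0
```

Run:
```python
from h import *
st(); im,m=snap('wrist','w6'); im,m=snap('scene','s6')
# pan rim from top view
im,m=snap('top','t6')
```

```text
t 9.38 tcp [568.6   7.4  82.2] z [ 0.004  0.001 -1.   ] yang -89.9 F [-0.7 -0.3 -0.4] op 32.8 g 20.0 q [-0.11  0.43  1.7   0.    1.01  1.46]
```

View pics/w6.png

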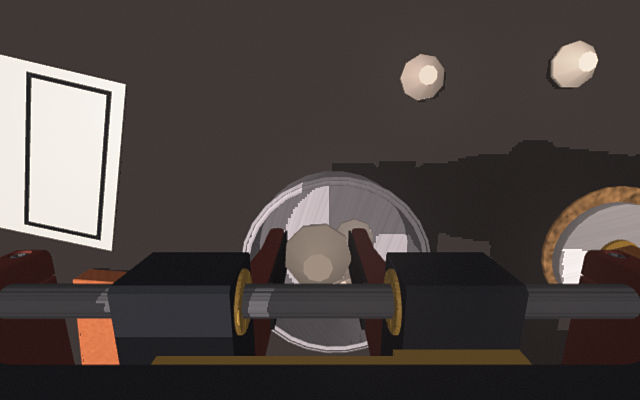

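The wrist view shows the lump held at (318,250) over the pan, with the two other strays at (423,77) and (573,65).

apply_moves:
  plan:
    - [1,0,0,-30,0,0,0]
    - [1,0,0,-60,0,0,0]
    - [1,0,0,-75,0,0,0]
    - [1,0,0,-85,0,0,0]
    - [1,0,0,-92,0,0,0]
    - [1,0,0,-95,0,0,0]
    - [1,0,0,-95,0,0,0]

```text
time_s: 10.12
eef_pos: [0.5648, 0.003, -0.013]
orientation: [-3.142, 0.003, -0.0]
wrist_force: [-0.2, 0.4, -1.0]
opening: 0.0328
grip_force: 20.0
```

apply_moves:
  plan:
    - [-0.05,0,0,0,0,0,0]
    - [-0.05,0,0,0,0,0,0]
    - [-0.05,0,0,0,0,0,0]
    - [-0.05,0,0,0,0,0,0]
    - [-0.05,0,20,20,0,0,0]

```text
time_s: 10.53
eef_pos: [0.5527, 0.0167, 0.0025]
orientation: [3.132, 0.005, -0.036]
wrist_force: [-31.4, -40.4, -24.0]
opening: 0.0455
grip_force: 24.5
```

I put in a stray sideways shift of 20 mm, and a finger is pressing the pan wall. I'll back off at once and then go straight up.

apply_moves:
  plan:
    - [-0.05,0,-20,5,0,0,0]
    - [-0.05,0,-20,10,0,0,0]
    - [-0.05,0,-20,40,0,0,0]
    - [-0.05,0,-20,80,0,0,0]
    - [-0.05,0,-20,90,0,0,0]
    - [-0.05,0,-20,90,0,0,0]

```text
time_s: 11.03
eef_pos: [0.5685, 0.0035, 0.1013]
orientation: [3.141, -0.001, 0.014]
wrist_force: [0.2, -0.8, -0.8]
opening: 0.0463
grip_force: 0.0
```

Run:
```python
from h import *
st(); im,m=snap('wrist','w7'); lumps(im,m,amin=200,amax=1500);im,m=snap('scene','s7');lumps(im,m,amin=80,amax=200)
a=cv2.resize(im[120:260,180:400],None,fx=3.5,fy=3.5)[:,:,::-1]; cv2.imwrite('pics/c7.png',a)
```

```text
t 11.03 tcp [568.5   3.5 101.3] z [ 0.009 -0.001 -1.   ] yang -90.1 F [ 0.2 -0.8 -0.8] op 46.3 g 0.0 q [-0.12  0.4   1.69  0.    1.05  1.46]
 lump [324.5 322.   51.6 423.5] [441.4  -4.5  14. ]
 lump [387.5 241.5  14.6 256.5] [527.  -63.6  14. ]
 lump [ 409.5   80.2   21.5 1234. ] [670.5 -74.9  14. ]
 lump [ 549.2   67.8   23.1 1333.5] [ 680.2 -190.8   14. ]
 lump [269.5 216.9   6.9 129.5] [668.4 -74.3  14. ]
 lump [232.3 199.1   7.  124. ] [ 677.5 -190.9   14. ]
 lump [313.  121.   19.2 176. ] [ 330.4 -159.9   14. ]
 lump [109.5 125.5  12.3 113.5] [ 671.5 -673.2   14. ]
 lump [417.5  32.5  23.7 153. ] [-214.7  -74.1   14. ]
```

View pics/c7.png

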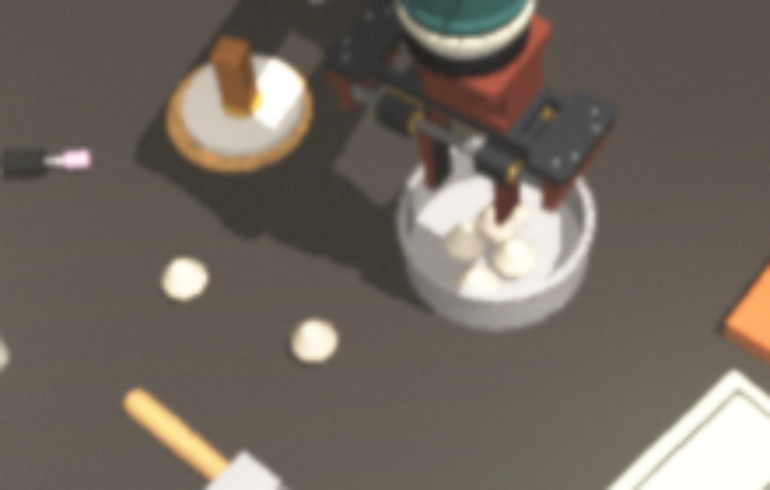

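The lump is in the pan and the two other strays are unmoved. Going to stray A.

apply_moves:
  plan:
    - [-0.35,35,-26,0,0,0,0]
    - [-0.35,70,-51,0,0,0,0]
    - [-0.35,104,-76,0,0,0,0]
    - [-0.35,104,-76,-30,0,0,0]
    - [-0.35,104,-76,-60,0,0,0]
    - [-0.35,104,-76,-70,0,0,0]
    - [-0.35,104,-76,-70,0,0,0]
    - [-0.35,104,-76,-70,0,0,0]

```text
time_s: 11.8
eef_pos: [0.667, -0.0717, 0.0255]
orientation: [-3.141, 0.001, 0.006]
wrist_force: [-0.1, 0.9, 0.7]
opening: 0.0594
grip_force: 0.0
```

Run:
```python
from h import *
st(); im,m=snap('wrist','w8'); lumps(im,m,amin=200,amax=3000)
```

```text
t 11.8 tcp [667.  -71.7  25.5] z [-0.004  0.001 -1.   ] yang -90.0 F [-0.1  0.9  0.7] op 59.4 g 0.0 q [-0.21  0.62  1.49  0.    1.03  1.36]
 lump [ 364.   336.5   47.7 2254. ] [ 577.5 -107.5   14. ]
 lump [ 272.   353.7   46.  2604. ] [562.4 -37.8  14. ]
 lump [615.  306.5  24.6 487. ] [ 602.8 -290.3   14. ]
 lump [ 22.  306.   22.8 494. ] [603.2 143.7  14. ]
 lump [424.4 263.6  14.3 226.5] [ 636.8 -148.    14. ]
 lump [ 492.8  205.4   27.4 1937. ] [ 679.3 -190.7   14. ]
```

apply_moves:
  plan:
    - [-0.35,2,-2,0,0,0,0]
    - [-0.35,2,-2,-20,0,0,0]
    - [-0.35,2,-2,-40,0,0,0]
    - [-0.35,2,-2,-50,0,0,0]
    - [-0.35,2,-2,-57,0,0,0]
    - [-0.35,2,-2,-57,0,0,0]
    - [1,2,-2,-57,0,0,0]
    - [1,2,-2,-57,0,0,0]
    - [1,2,-2,-57,0,0,0]
    - [1,2,-2,-57,0,0,0]
    - [1,2,-2,-57,0,0,0]
    - [1,2,-2,-57,0,0,0]
    - [1,2,-2,-57,0,0,0]
    - [1,2,-2,-57,0,0,0]
  squeeze: 20

```text
time_s: 13.02
eef_pos: [0.6714, -0.0745, -0.0293]
orientation: [3.141, -0.001, 0.002]
wrist_force: [-0.6, 0.0, 6.0]
opening: 0.0326
grip_force: 20.0
```

apply_moves:
  plan:
    - [1,0,0,20,0,0,0]
    - [1,0,0,50,0,0,0]
    - [1,0,0,85,0,0,0]
    - [1,0,0,110,0,0,0]
    - [1,-20,3,110,0,0,10]
    - [1,-40,6,110,0,0,17]
    - [1,-60,9,110,0,0,24]
    - [1,-80,12,110,0,0,31]
    - [1,-100,15,110,0,0,38]
    - [1,-120,18,110,0,0,45]
    - [1,-140,21,110,0,0,52]
    - [1,-160,24,110,0,0,59]
    - [1,-160,24,110,0,0,66]
    - [1,-160,24,110,0,0,73]
    - [1,-160,24,110,0,0,77]
    - [1,-160,24,110,0,0,77]
    - [1,-160,24,110,0,0,77]

```text
time_s: 14.43
eef_pos: [0.5106, -0.0504, 0.0798]
orientation: [-2.462, -1.951, 0.0]
wrist_force: [0.3, -0.2, 0.0]
opening: 0.0326
grip_force: 20.0
```

Run:
```python
from h import *
st(); im,m=snap('wrist','w9'); lumps(im,m,amin=15,vt=235,z=.032,amax=1500)
```

```text
t 14.43 tcp [510.6 -50.4  79.8] z [-0.  0. -1.] yang -13.2 F [ 0.3 -0.2  0. ] op 32.6 g 20.0 q [-0.23  0.37  1.82  0.    0.96 -0.  ]
 lump [539.  318.5   5.   18. ] [ 675.9 -191.6   32. ]
 lump [320.  142.9 105.1 426. ] [524.8  -2.   32. ]
```

View pics/w9.png

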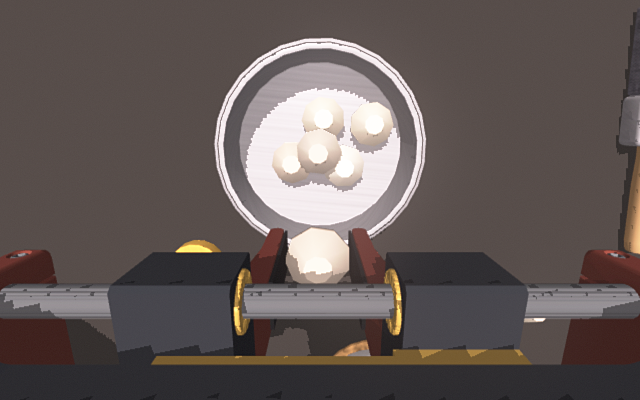

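The wrist view shows the pan centred at (320,144) with the first stray at (371,126) beside the intact heap, and the held lump at (318,258). Lowering.

apply_moves:
  plan:
    - [1,1,1,-30,0,0,0]
    - [1,1,1,-60,0,0,0]
    - [1,1,1,-75,0,0,0]
    - [1,1,1,-85,0,0,0]
    - [1,1,1,-92,0,0,0]
    - [1,1,1,-92,0,0,0]
    - [1,1,1,-92,0,0,0]
    - [-0.05,1,1,-92,0,0,0]
    - [-0.05,1,1,-92,0,0,0]
    - [-0.05,1,1,-92,0,0,0]
    - [-0.05,1,1,-92,0,0,0]
    - [-0.05,1,1,-92,0,0,0]
    - [-0.05,1,1,-70,0,0,0]
    - [-0.05,1,1,-30,0,0,0]
    - [-0.05,1,1,0,0,0,0]
    - [-0.05,1,1,0,0,0,0]

```text
time_s: 15.82
eef_pos: [0.5161, -0.0503, 0.0853]
orientation: [2.454, 1.95, 0.009]
wrist_force: [0.9, 0.0, 0.4]
opening: 0.0459
grip_force: 0.0
```

Run:
```python
from h import *
st(); im,m=snap('wrist','w10'); print(onz(m,320,144,.05))
im,m=snap('top','t10'); lumps(im,m,amin=100,amax=260);lumps(im,m,amin=5,amax=100,vt=240)
```

```text
t 15.82 tcp [516.1 -50.3  85.3] z [ 0.009 -0.002 -1.   ] yang -13.1 F [0.9 0.  0.4] op 45.9 g 0.0 q [-0.23  0.36  1.81  0.    0.96 -0.  ]
[ 0.53034717 -0.00198766  0.05      ]
 lump [460.2 289.2   9.7 103.5] [ 372.4 -291.2   14. ]
 lump [334.  231.5  22.9 106. ] [499.3   0.8  14. ]
 lump [414.8 156.6   7.7 163. ] [ 679.5 -187.4   14. ]
 lump [620.5 145.5  14.7 162. ] [ 711.9 -666.6   14. ]
 lump [601.  138.5  14.4 170. ] [ 728.  -622.4   14. ]
 lump [603.5 124.   12.5 144.5] [ 762.8 -629.4   14. ]
 lump [627.  270.5  11.   12. ] [ 422.4 -669.3   14. ]
 lump [451.  245.5   3.    7.5] [ 471.8 -271.    14. ]
 lump [448.5 205.5  11.4  84.5] [ 564.7 -265.9   14. ]
 lump [478.  175.    3.6  17.5] [ 637.5 -335.1   14. ]
 lump [631.  164.5   8.4  10. ] [ 667.2 -688.8   14. ]
 lump [636.1 157.    3.1   7. ] [ 685.1 -701.2   14. ]
 lump [414.  156.5   5.6  78.5] [ 679.6 -185.6   14. ]
 lump [634.5 135.5   4.5   9. ] [ 736.  -699.8   14. ]
 lump [88.5 97.5 26.5 22. ] [815.6 606.8  14. ]
 lump [251.5  13.    6.6  56.5] [1032.6  212.9   14. ]
```

apply_moves:
  plan:
    - [-0.35,30,-25,0,0,0,0]
    - [-0.35,60,-50,0,0,0,0]
    - [-0.35,90,-75,0,0,0,0]
    - [-0.35,120,-100,0,0,0,0]
    - [-0.35,150,-125,0,0,0,0]
    - [-0.35,167.5,-140.5,0,0,0,0]
    - [-0.35,167.5,-140.5,-35,0,0,0]
    - [-0.35,167.5,-140.5,-60,0,0,0]
    - [-0.35,167.5,-140.5,-60,0,0,0]
    - [-0.35,167.5,-140.5,-60,0,0,0]

```text
time_s: 16.75
eef_pos: [0.6763, -0.1888, 0.0165]
orientation: [-2.455, -1.951, 0.006]
wrist_force: [-0.0, -0.5, -0.0]
opening: 0.0593
grip_force: 0.0
```

Run:
```python
from h import *
st(); im,m=snap('wrist','w11'); lumps(im,m,amin=200,amax=3000,vt=90)
```

```text
t 16.75 tcp [ 676.3 -188.8   16.5] z [-0.007  0.003 -1.   ] yang -13.1 F [-0.  -0.5 -0. ] op 59.3 g 0.0 q [-0.37  0.67  1.42 -0.    1.06 -0.14]
```

Position is good (it settles near 679,-190). Grasp.

apply_moves:
  plan:
    - [-0.35,0,0,-15,0,0,0]
    - [-0.35,0,0,-30,0,0,0]
    - [-0.35,0,0,-40,0,0,0]
    - [-0.35,0,0,-50,0,0,0]
    - [-0.35,0,0,-50,0,0,0]
    - [1,0,0,-50,0,0,0]
    - [1,0,0,-50,0,0,0]
    - [1,0,0,-50,0,0,0]
    - [1,0,0,-50,0,0,0]
    - [1,0,0,-50,0,0,0]
    - [1,0,0,-50,0,0,0]
    - [1,0,0,-50,0,0,0]
    - [1,0,0,-50,0,0,0]
  squeeze: 20

```text
time_s: 17.88
eef_pos: [0.6798, -0.1901, -0.0293]
orientation: [2.459, 1.954, 0.001]
wrist_force: [-1.0, 0.3, 4.6]
opening: 0.0327
grip_force: 20.0
```

apply_moves:
  plan:
    - [1,0,0,20,0,0,0]
    - [1,0,0,50,0,0,0]
    - [1,0,0,85,0,0,0]
    - [1,0,0,110,0,0,0]
    - [1,-20,24,110,0,0,5]
    - [1,-41,48,110,0,0,11]
    - [1,-62,73,110,0,0,17]
    - [1,-83,98,110,0,0,23]
    - [1,-104,122,110,0,0,29]
    - [1,-125,147,110,0,0,35]
    - [1,-146,172,110,0,0,41]
    - [1,-167,196,110,0,0,47]
    - [1,-187,219.5,110,0,0,53]
    - [1,-187,219.5,110,0,0,53]
    - [1,-187,219.5,110,0,0,53]
    - [1,-187,219.5,110,0,0,53]
    - [1,-187,219.5,110,0,0,53]

```text
time_s: 19.3
eef_pos: [0.4937, 0.0288, 0.0801]
orientation: [1.331, 2.844, 0.0]
wrist_force: [0.6, -0.4, 0.2]
opening: 0.033
grip_force: 20.0
```

Run:
```python
from h import *
st(); im,m=snap('wrist','w12')
def pan(im,m):
    g=cv2.GaussianBlur(cv2.cvtColor(im,cv2.COLOR_RGB2GRAY),(5,5),1)
    for dp,p2 in((1.5,60),):
        c=cv2.HoughCircles(g,cv2.HOUGH_GRADIENT,dp,100,param1=100,param2=p2,minRadius=80,maxRadius=130)
        if c is not None:
            for u,v,R in c[0][:3]: print('pan',np.round((u,v,R),1),np.round(onz(m,u,v,.05)*1000,1))
pan(im,m)
```

```text
t 19.3 tcp [493.7  28.8  80.1] z [ 0.001 -0.    -1.   ] yang 39.9 F [ 0.6 -0.4  0.2] op 33.0 g 20.0 q [-0.08  0.34  1.86 -0.    0.94 -0.78]
pan [314.2 264.8  89. ] [518.5  -4.5  50. ]
```

apply_moves:
  plan:
    - [1,0,0,-30,0,0,0]
    - [1,0,0,-60,0,0,0]
    - [1,0,0,-75,0,0,0]
    - [1,0,0,-85,0,0,0]
    - [1,0,0,-92,0,0,0]
    - [1,0,0,-92,0,0,0]
    - [1,0,0,-92,0,0,0]
    - [-0.05,0,0,-92,0,0,0]
    - [-0.05,0,0,-92,0,0,0]
    - [-0.05,0,0,-92,0,0,0]
    - [-0.05,0,0,-92,0,0,0]
    - [-0.05,0,0,-92,0,0,0]
    - [-0.05,0,0,-70,0,0,0]
    - [-0.05,0,0,-30,0,0,0]
    - [-0.05,0,0,0,0,0,0]
    - [-0.05,-20,-80,0,0,0,-20]
    - [-0.05,-40,-160,0,0,0,-40]
    - [-0.05,-40,-200,0,0,0,-60]
    - [-0.05,-40,-200,0,0,0,-60]
    - [-0.05,-40,-200,0,0,0,-60]

```text
time_s: 21.02
eef_pos: [0.4517, -0.1724, 0.0804]
orientation: [2.146, 2.293, -0.0]
wrist_force: [0.9, -0.1, -0.7]
opening: 0.0463
grip_force: 0.0
```

apply_moves:
  plan:
    - [-0.1,0,0,0,0,0,0]
    - [-0.1,0,0,0,0,0,-60]
    - [-0.1,0,0,0,0,0,-60]
    - [-0.1,0,0,0,0,0,-60]
    - [-0.1,0,0,0,0,0,-60]
    - [-0.1,0,0,0,0,0,-60]
    - [-0.1,0,0,0,0,0,-60]
    - [-0.1,0,0,0,0,0,-60]
    - [-0.1,0,0,0,0,0,-60]
    - [-0.1,0,0,0,0,0,-60]
    - [-0.1,0,0,0,0,0,-60]

```text
time_s: 21.93
eef_pos: [0.4522, -0.1696, 0.08]
orientation: [-3.003, -0.922, 0.0]
wrist_force: [0.1, -0.3, -1.1]
opening: 0.0484
grip_force: 0.0
```

```bash
cat >> h.py <<'E'
def coaster(im,m,rmin=30,rmax=90):
    H,S,V=cv2.split(cv2.cvtColor(im,cv2.COLOR_RGB2HSV))
    k=((H>10)&(H<25)&(S>100)&(V>90)).astype(np.uint8)
    for c in blobs(k,150):
        if len(c)<20: continue
        hull=cv2.convexHull(c); e=cv2.fitEllipse(c); (u,v),r=cv2.minEnclosingCircle(c)
        if r>20: print('cork',np.round(e[0],1),np.round(e[1],1),round(r,1),np.round(onz(m,*e[0],.004)*1000,1),cv2.boundingRect(c))
def orange(im,m,z,amin=100):
    H,S,V=cv2.split(cv2.cvtColor(im,cv2.COLOR_RGB2HSV))
    for c in blobs((H<14)&(S>120)&(V>80),amin): print('or',cv2.contourArea(c),rect(m,c,z),cv2.boundingRect(c))
E
python3 - <<'E'
from h import *
st(); im,m=snap('wrist','w13'); coaster(im,m); orange(im,m,.079)
im,m=snap('top','t13'); coaster(im,m);lumps(im,m,amin=100,amax=260); orange(im,m,.079,30)
im,m=snap('scene','s13'); coaster(im,m,);lumps(im,m,amin=80,amax=220)
E
```

```text
t 21.93 tcp [ 452.2 -169.6   80. ] z [-0.  0. -1.] yang -55.9 F [ 0.1 -0.3 -1.1] op 48.4 g 0.0 q [-0.5   0.33  1.88  0.    0.93  0.47]
cork [545.2 356.1] [ 13.1 664.4] 189.5 [ 447.9 -449.     4. ] (191, 350, 380, 14)
cork [426.3 301.6] [22.6 64.6] 33.5 [ 428.7 -312.3    4. ] (414, 269, 25, 67)
cork [208.8 301.7] [22. 64.] 33.0 [ 312.3 -140.8    4. ] (197, 269, 25, 66)
cork [195.9 205.4] [55.4 58.5] 29.9 [388.6 -84.5   4. ] (166, 178, 60, 57)
cork [449.9 198. ] [38.6 41.1] 22.2 [ 519.6 -265.7    4. ] (428, 177, 43, 42)
cork [445.7 187.1] [117.5 135.7] 71.3 [ 525.1 -256.4    4. ] (380, 122, 138, 130)
or 1459.0 [ 541.5 -352.6   47.1   23.   -70.8] (582, 250, 58, 41)
or 202.5 [ 424.3 -142.    17.6    8.1    2.5] (246, 228, 23, 20)
or 1199.0 [ 518.7 -256.9   26.4   25.   -76.1] (463, 197, 50, 43)
cork [614.  282.4] [47.5 85.5] 38.3 [ 393.8 -645.7    4. ] (579, 258, 61, 50)
cork [244.8 253.9] [19.9 58.9] 25.3 [442.6 211.3   4. ] (233, 230, 24, 48)
cork [177.8 250.5] [19.6 57.7] 24.3 [447.8 372.    4. ] (167, 227, 23, 48)
cork [444.1 223.1] [48.2 49.8] 26.2 [ 523.6 -258.1    4. ] (418, 198,
[... 601 characters left out ...]
6 [442.7 364.5   4. ] (446, 211, 31, 46)
cork [404.6 203.9] [20.7 45.1] 21.5 [440.  203.1   4. ] (387, 185, 37, 40)
cork [248.3 151. ] [32.7 40.7] 21.4 [ 520.2 -261.5    4. ] (227, 141, 43, 29)
cork [101.2 126.8] [40. 78.] 38.8 [ 684.7 -701.5    4. ] (68, 90, 69, 70)
cork [182.4  75.4] [35.5 45.7] 25.1 [ 383.6 -645.9    4. ] (156, 58, 50, 38)
cork [101.7  28.6] [ 74.6 187.6] 105.5 [  355.  -1070.5     4. ] (0, 0, 208, 76)
 lump [638.5 132.5  15.5 212.5] [-134.9  671.6   14. ]
 lump [109.5 125.5  12.3 111.5] [ 671.5 -673.2   14. ]
 lump [277.   64.   17.5 165.5] [ 181.1 -401.8   14. ]
 lump [412.5  34.5  20.4 123.5] [-195.4  -84.2   14. ]
 lump [364.    3.7  14.5 138.5] [-264.5 -319.    14. ]
```

View pics/w13.png

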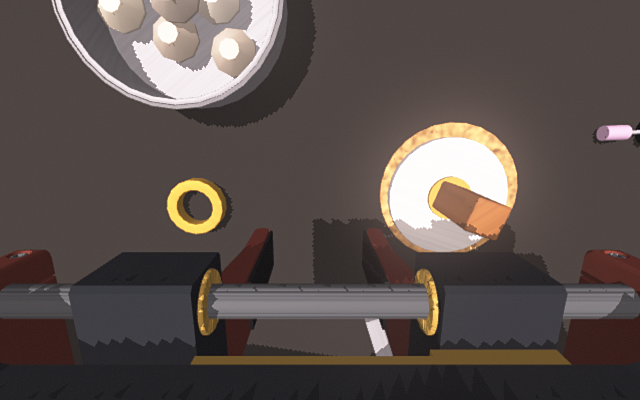

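The wrist view shows all strays gone from the bench, the pan at upper left, and the tamper post with its top face near (487,218). The post is square to a 14° heading. Moving above it.

apply_moves:
  plan:
    - [-0.1,20,-26,15,0,0,-7]
    - [-0.1,40,-52,15,0,0,-14]
    - [-0.1,66,-87,15,0,0,-20]
    - [-0.1,66,-87,15,0,0,-20]
    - [-0.1,66,-87,15,0,0,-20]
    - [-0.1,66,-87,15,0,0,-20]
    - [-0.1,66,-87,15,0,0,-20]
    - [-0.1,66,-87,15,0,0,-20]

```text
time_s: 22.75
eef_pos: [0.517, -0.2559, 0.0946]
orientation: [-3.116, -0.389, 0.002]
wrist_force: [-0.7, -0.3, 0.2]
opening: 0.048
grip_force: 0.0
```

Run:
```python
from h import *
st(); im,m=snap('wrist','w14'); 
H,S,V=cv2.split(cv2.cvtColor(im,cv2.COLOR_RGB2HSV))
k=((H<16)&(S>120)&(V>60)).astype(np.uint8); k[255:]=0
for c in blobs(k,150): print(cv2.contourArea(c),cv2.boundingRect(c),rect(m,c,.079), [np.median(x[cv2.drawContours(np.zeros_like(k),[c],-1,1,-1)>0]) for x in (H,S,V)])
c=((H>14)&(H<26)&(S>100)&(V>90)).astype(np.uint8); 
for q in blobs(c,100): print('y',cv2.boundingRect(q),np.round(onz(m,*cv2.fitEllipse(q)[0],.004)*1000,1))
for a,b in ((.5187,-.2569),): print(proj(m,(a,b,.079)),proj(m,(a,b,.014)))
cv2.imwrite('pics/c14.png',cv2.resize(im[100:300,220:420],None,fx=3,fy=3)[:,:,::-1])
```

```text
t 22.75 tcp [ 517.  -255.9   94.6] z [-0.001  0.001 -1.   ] yang -75.8 F [-0.7 -0.3  0.2] op 48.0 g 0.0 q [-0.58  0.43  1.66  0.    1.05  0.74]
378.0 (239, 229, 29, 26) [ 490.  -218.5   26.8   11.2  -20. ] [np.float64(2.0), np.float64(131.0), np.float64(72.0)]
807.0 (304, 203, 33, 31) [ 519.5 -258.3   22.3   21.7  -75.7] [np.float64(11.0), np.float64(126.0), np.float64(158.0)]
286.5 (367, 164, 21, 64) [ 544.4 -292.1   44.3   13.3   17.3] [np.float64(14.0), np.float64(124.0), np.float64(193.5)]
y (191, 350, 380, 14) [ 409.5 -532.1    4. ]
y (414, 269, 25, 66) [ 439.6 -389.2    4. ]
y (197, 269, 25, 66) [ 385.4 -177.6    4. ]
y (301, 179, 40, 27) [ 516.5 -259.8    4. ]
y (362, 156, 26, 29) [ 557.2 -301.8    4. ]
y (336, 136, 36, 18) [ 571.7 -278.3    4. ]
y (260, 126, 65, 65) [ 544.8 -224.5    4. ]
[317.97842149 218.80065795] [317.90640379 197.64853551]
```

apply_moves:
  plan:
    - [-0.1,1,-1,-20,0,0,0]
    - [-0.1,1,-1,-40,0,0,0]
    - [-0.1,1,-1,-60,0,0,0]
    - [-0.1,1,-1,-75,0,0,0]
    - [-0.1,1,-1,-82,0,0,0]
    - [-0.1,1,-1,-86,0,0,0]
    - [-0.1,1,-1,-86,0,0,0]
    - [1,1,-1,-86,0,0,0]
    - [1,1,-1,-86,0,0,0]
    - [1,1,-1,-86,0,0,0]
    - [1,1,-1,-86,0,0,0]
    - [1,1,-1,-86,0,0,0]
    - [1,1,-1,-86,0,0,0]
    - [1,1,-1,-86,0,0,0]
    - [1,1,-1,-86,0,0,0]
  squeeze: 58

```text
time_s: 24.05
eef_pos: [0.5197, -0.2586, 0.0096]
orientation: [3.117, 0.386, 0.001]
wrist_force: [0.4, 1.0, 6.2]
opening: 0.0237
grip_force: 58.0
```

apply_moves:
  plan:
    - [1,0,0,10,0,0,0]
    - [1,0,0,40,0,0,0]
    - [1,0,0,70,0,0,0]
    - [1,0,0,95,0,0,0]
    - [1,0,0,95,0,0,0]
    - [1,0,0,95,0,0,0]
    - [1,0,0,95,0,0,0]

```text
time_s: 24.63
eef_pos: [0.5183, -0.2578, 0.103]
orientation: [-3.117, -0.386, 0.002]
wrist_force: [-0.4, 0.4, -2.8]
opening: 0.0237
grip_force: 58.0
```

Run:
```python
from h import *
s=st(); m=camera_model('wrist'); E=np.array(m['extrinsics'])
T=np.eye(4);T[:3,:3]=Ro.from_rotvec(s['orientation']).as_matrix();T[:3,3]=s['eef_pos']
rel=np.linalg.inv(T)@E
def circ(f,pose,rv,rr=(80,130),crop=250):
    im=cv2.imread(f'pics/{f}.png');g=cv2.cvtColor(im,cv2.COLOR_BGR2GRAY)[:crop]
    T=np.eye(4);T[:3,:3]=Ro.from_rotvec(rv).as_matrix();T[:3,3]=pose
    mm=dict(m,extrinsics=T@rel)
    c=cv2.HoughCircles(g,cv2.HOUGH_GRADIENT_ALT,1.5,5,param1=200,param2=0.7,minRadius=rr[0],maxRadius=rr[1])
    if c is not None:
        for u,v,R in c[0][:5]: print(f,np.round((u,v,R),1),np.round(onz(mm,u,v,.05)*1000,1))
circ('w9',(.5106,-.0504,.0798),(-2.462,-1.951,0),crop=245)
circ('w2',(.4555,-.014,.1134),(-3.142,.004,-.002),crop=225)
```

```text
t 24.63 tcp [ 518.3 -257.8  103. ] z [-0.002  0.001 -1.   ] yang -75.9 F [-0.4  0.4 -2.8] op 23.7 g 58.0 q [-0.58  0.42  1.65  0.    1.07  0.74]
w9 [318.  142.5 101.4] [524.    0.7  50. ]
w9 [318.  142.5  81.7] [524.    0.7  50. ]
w2 [304.5 112.5  91. ] [529.7  -5.   50. ]
```

apply_moves:
  plan:
    - [1,0,25,0,0,0,0]
    - [1,1,50,0,0,0,0]
    - [1,1,80,0,0,0,0]
    - [1,2,110,0,0,0,0]
    - [1,2,140,0,0,0,0]
    - [1,2,170,0,0,0,0]
    - [1,3,200,0,0,0,0]
    - [1,3,225,0,0,0,0]
    - [1,3,245,0,0,0,0]
    - [1,3,252,0,0,0,0]
    - [1,3,252,0,0,0,0]
    - [1,3,252,0,0,0,0]
    - [1,3,252,-15,0,0,0]
    - [1,3,252,-30,0,0,0]
    - [1,3,252,-30,0,0,0]

```text
time_s: 25.88
eef_pos: [0.52, -0.0076, 0.0714]
orientation: [-3.117, -0.384, 0.008]
wrist_force: [-0.4, 0.1, -3.2]
opening: 0.0238
grip_force: 58.0
```

apply_moves:
  plan:
    - [1,0,0,-4,0,0,0]
    - [1,0,0,-8,0,0,0]
    - [1,0,0,-12,0,0,0]
    - [1,0,0,-12,0,0,0]

```text
time_s: 26.22
eef_pos: [0.5221, -0.0067, 0.0616]
orientation: [-3.118, -0.386, 0.001]
wrist_force: [-0.4, -0.5, -3.3]
opening: 0.0239
grip_force: 58.0
```

apply_moves:
  plan:
    - [1,0,1,-2,0,0,0]
    - [1,0,1,-4,0,0,0]
    - [1,0,1,-6,0,0,0]
    - [1,0,1,-8,0,0,0]
    - [1,0,1,-8,0,0,0]
    - [1,0,1,-8,0,0,0]

```text
time_s: 26.72
eef_pos: [0.5221, -0.0054, 0.0538]
orientation: [-3.118, -0.387, 0.0]
wrist_force: [-0.4, 0.2, -3.2]
opening: 0.0235
grip_force: 58.0
```

apply_moves:
  plan:
    - [1,0,0,-1,0,0,0]
    - [1,0,0,-2,0,0,0]
    - [1,0,0,-3,0,0,0]
    - [1,0,0,-4,0,0,0]
    - [1,0,0,-4,0,0,0]
    - [1,0,0,-4,0,0,0]

```text
time_s: 27.22
eef_pos: [0.5221, -0.0054, 0.0498]
orientation: [-3.118, -0.387, 0.0]
wrist_force: [-0.5, -0.4, -3.1]
opening: 0.0239
grip_force: 58.0
```

apply_moves:
  plan:
    - [1,0,0,-1,0,0,0]
    - [1,0,0,-2,0,0,0]
    - [1,0,0,-3,0,0,0]
    - [1,0,0,-4,0,0,0]
    - [1,0,0,-4,0,0,0]
    - [1,0,0,-4,0,0,0]

```text
time_s: 27.72
eef_pos: [0.5221, -0.0054, 0.0458]
orientation: [-3.118, -0.387, 0.0]
wrist_force: [-0.2, 0.8, -3.2]
opening: 0.0236
grip_force: 58.0
```

apply_moves:
  plan:
    - [1,0,0,-1,0,0,0]
    - [1,0,0,-2,0,0,0]
    - [1,0,0,-3,0,0,0]
    - [1,0,0,-4,0,0,0]
    - [1,0,0,-4,0,0,0]
    - [1,0,0,-4,0,0,0]

```text
time_s: 28.22
eef_pos: [0.5221, -0.0054, 0.0418]
orientation: [-3.118, -0.387, 0.0]
wrist_force: [0.9, 0.1, -3.4]
opening: 0.0236
grip_force: 58.0
```

apply_moves:
  plan:
    - [1,0,0,-1,0,0,0]
    - [1,0,0,-2,0,0,0]
    - [1,0,0,-3,0,0,0]
    - [1,0,0,-3,0,0,0]
    - [1,0,0,-3,0,0,0]

```text
time_s: 28.63
eef_pos: [0.5222, -0.0054, 0.0388]
orientation: [-3.118, -0.387, 0.0]
wrist_force: [-1.2, -0.1, -2.7]
opening: 0.0239
grip_force: 58.0
```

apply_moves:
  plan:
    - [1,0,0,-1,0,0,0]
    - [1,0,0,-2,0,0,0]
    - [1,0,0,-3,0,0,0]
    - [1,0,0,-3,0,0,0]
    - [1,0,0,-3,0,0,0]

```text
time_s: 29.05
eef_pos: [0.5226, -0.0055, 0.0376]
orientation: [3.117, 0.387, 0.002]
wrist_force: [-4.5, 1.1, 16.3]
opening: 0.0239
grip_force: 58.0
```

apply_moves:
  plan:
    - [1,0,0,-1,0,0,0]
    - [1,0,0,-2,0,0,0]
    - [1,0,0,-2,0,0,0]
    - [1,0,0,-2,0,0,0]

```text
time_s: 29.38
eef_pos: [0.5229, -0.0055, 0.0376]
orientation: [3.117, 0.387, 0.003]
wrist_force: [-9.1, 0.7, 36.9]
opening: 0.0238
grip_force: 58.0
```

The plate stops stiffly at underside 32 mm (pan floor plus lump height), pressed with about 40 N. I'll lift it aside and look into the pan from the fixed cameras.

apply_moves:
  plan:
    - [1,0,0,2,0,0,0]
    - [1,0,0,10,0,0,0]
    - [1,0,0,30,0,0,0]
    - [1,0,0,60,0,0,0]
    - [1,0,0,75,0,0,0]
    - [1,0,-30,75,0,0,0]
    - [1,0,-60,75,0,0,0]
    - [1,0,-90,75,0,0,0]
    - [1,0,-120,75,0,0,0]
    - [1,0,-150,75,0,0,0]
    - [1,0,-170,75,0,0,0]
    - [1,0,-170,75,0,0,0]
    - [1,0,-170,75,0,0,0]
    - [1,0,-170,75,0,0,0]

```text
time_s: 30.55
eef_pos: [0.5218, -0.1747, 0.1087]
orientation: [-3.117, -0.386, 0.001]
wrist_force: [-0.7, -0.2, -3.1]
opening: 0.0239
grip_force: 58.0
```

Run:
```python
from h import *
st(); a,m=snap('top','t15'); b,m2=snap('scene','s15'); c,m3=snap('wrist','w15')
A=cv2.resize(a[180:265,295:380],(300,300),interpolation=cv2.INTER_CUBIC);B=cv2.resize(b[145:225,280:360],(300,300),interpolation=cv2.INTER_CUBIC)
C=cv2.resize(c[0:200,0:320],(480,300))[:,:200]
cv2.imwrite('pics/c15.png',np.hstack([A,B,C])[:,:,::-1])
```

```text
t 30.55 tcp [ 521.8 -174.7  108.7] z [-0.001  0.001 -1.   ] yang -75.9 F [-0.7 -0.2 -3.1] op 23.9 g 58.0 q [-0.45  0.37  1.71  0.    1.06  0.88]
```

View pics/c15.png

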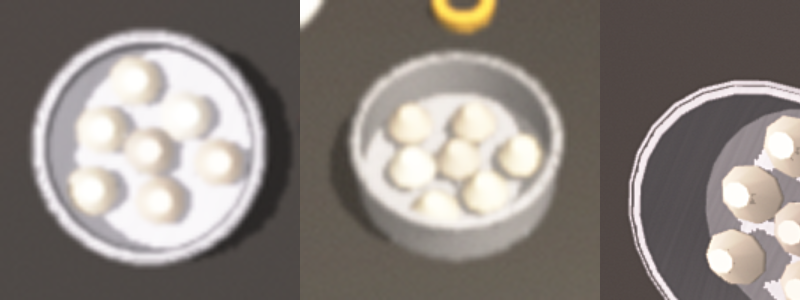

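The pan holds seven lumps standing separately in a single layer (six round the edge, one in the middle). Now measuring the empty coaster.

Run:
```python
from h import *
st()
for n in('wrist','top','scene'):
    im,m=snap(n,'q'+n); g=im.copy()
    H,S,V=cv2.split(cv2.cvtColor(im,cv2.COLOR_RGB2HSV)); k=((H>8)&(H<28)&(S>70)&(V>60)).astype(np.uint8)
    k=cv2.morphologyEx(k,cv2.MORPH_CLOSE,np.ones((5,5)))
    for c in blobs(k,200):
        P=np.array([onz(m,*q[0],.004)[:2] for q in c],np.float32)*1000
        (x,y),r=cv2.minEnclosingCircle(P)
        if 45<r<75: print(n,np.round((x,y,r),1),cv2.contourArea(c),cv2.boundingRect(c))
```

```text
t 30.7 tcp [ 522.  -174.2  108.8] z [-0.001  0.001 -1.   ] yang -75.8 F [ 0.4  0.6 -3.1] op 23.2 g 58.0 q [-0.45  0.37  1.71  0.    1.06  0.87]
wrist [ 466.4 -189.3   46.5] 3782.0 (289, 205, 57, 79)
wrist [ 534.  -268.    60.4] 6891.5 (366, 152, 110, 101)
top [444.  211.1  61.8] 985.5 (232, 228, 27, 51)
top [448.6 370.4  61.5] 1069.0 (166, 225, 28, 52)
top [ 785.4 -113.2   49. ] 351.5 (363, 107, 41, 14)
scene [ 781.1 -120.5   49.3] 289.5 (215, 231, 30, 26)
scene [440.4 363.5  67.4] 900.5 (446, 210, 31, 48)
scene [436.4 205.8  68.3] 816.0 (386, 183, 39, 43)
scene [ 520.4 -260.5   65.8] 814.5 (227, 134, 41, 36)
```

apply_moves:
  plan:
    - [1,0,-25,0,0,0,0]
    - [1,0,-50,0,0,0,0]
    - [1,-1,-75,0,0,0,0]
    - [1,-1,-86,0,0,0,0]
    - [1,-1,-86,0,0,0,0]
    - [1,-1,-86,-25,0,0,0]
    - [1,-1,-86,-50,0,0,0]
    - [1,-1,-86,-70,0,0,0]
    - [1,-1,-86,-85,0,0,0]
    - [1,-1,-86,-93,0,0,0]
    - [1,-1,-86,-96,0,0,0]
    - [1,-1,-86,-96,0,0,0]
    - [1,-1,-86,-96,0,0,0]

```text
time_s: 31.93
eef_pos: [0.5219, -0.2613, 0.0136]
orientation: [3.117, 0.387, 0.001]
wrist_force: [0.3, -0.2, -2.8]
opening: 0.0234
grip_force: 58.0
```

apply_moves:
  plan:
    - [1,0,0,-1,0,0,0]
    - [1,0,0,-2,0,0,0]
    - [1,0,0,-2.5,0,0,0]
    - [1,0,0,-2.5,0,0,0]

```text
time_s: 32.27
eef_pos: [0.5214, -0.2616, 0.0108]
orientation: [3.117, 0.386, 0.001]
wrist_force: [0.1, -0.3, -2.6]
opening: 0.0235
grip_force: 58.0
```

apply_moves:
  plan:
    - [1,0,1.5,0,0,0,0]
    - [1,0,1.5,-1,0,0,0]
    - [1,0,1.5,-1.5,0,0,0]
    - [1,0,1.5,-1.5,0,0,0]

```text
time_s: 32.6
eef_pos: [0.5214, -0.2599, 0.0097]
orientation: [3.118, 0.387, 0.001]
wrist_force: [-1.6, 1.9, 4.6]
opening: 0.0239
grip_force: 58.0
```

apply_moves:
  plan:
    - [-0.1,0,0,0,0,0,0]
    - [-0.1,0,0,0,0,0,0]
    - [-0.1,0,0,0,0,0,0]
    - [-0.1,0,0,0,0,0,0]
    - [-0.1,0,0,0,0,0,0]
    - [-0.1,0,0,0,0,0,0]
    - [-0.1,0,0,10,0,0,0]
    - [-0.1,0,0,30,0,0,0]
    - [-0.1,0,0,60,0,0,0]
    - [-0.1,0,0,90,0,0,0]
    - [-0.1,0,0,100,0,0,0]
    - [-0.1,0,0,100,0,0,0]

```text
time_s: 33.6
eef_pos: [0.5236, -0.2614, 0.1125]
orientation: [3.113, 0.386, 0.008]
wrist_force: [0.4, -0.7, -0.2]
opening: 0.0483
grip_force: 0.0
```

apply_moves:
  plan:
    - [-0.1,-50,30,0,0,0,0]
    - [-0.1,-75,60,0,0,0,0]
    - [-0.1,-75,100,0,0,0,-7]
    - [-0.1,-75,140,0,0,0,-14]
    - [-0.1,-75,180,0,0,0,-14]
    - [-0.1,-75,220,0,0,0,-14]
    - [-0.1,-75,260,0,0,0,-14]
    - [-0.1,-75,300,0,0,0,-14]
    - [-0.1,-75,340,0,0,0,-14]
    - [-0.1,-75,380,0,0,0,-14]
    - [-0.1,-75,420,0,0,0,-14]
    - [-0.1,-75,465,0,0,0,-14]
    - [-0.1,-75,465,0,0,0,-14]
    - [-0.1,-75,465,0,0,0,-14]
    - [-0.1,-75,465,0,0,0,-14]
    - [-0.1,-75,465,0,0,0,-14]

```text
time_s: 34.93
eef_pos: [0.4455, 0.2035, 0.1081]
orientation: [3.141, 0.002, -0.003]
wrist_force: [0.4, -0.3, -0.0]
opening: 0.0487
grip_force: 0.0
```

Run:
```python
from h import *
st()
for n in('wrist','top','scene'):
    im,m=snap(n,'r'+n); print(n); orange(im,m,.022,400)
    H,S,V=cv2.split(cv2.cvtColor(im,cv2.COLOR_RGB2HSV))
    if n!='wrist':
        coaster(im,m)
        k=(V>225)&(S<60)
        for c in blobs(k,100):
            x,y,w,h=cv2.boundingRect(c)
            if cv2.contourArea(c)>300: print(' w',cv2.contourArea(c),rect(m,c,0),(x,y,w,h), rect(m,c,.014))
```

```text
t 34.93 tcp [445.5 203.5 108.1] z [-0.002 -0.001 -1.   ] yang -89.9 F [ 0.4 -0.3 -0. ] op 48.7 g 0.0 q [ 0.29  0.3   1.84 -0.    1.01  1.86]
wrist
or 5725.0 [445.3 205.2 110.6  45.2  -4.6] (287, 135, 59, 122)
or 5828.0 [449.6 359.  110.2  53.5   9.2] (98, 129, 83, 124)
top
or 1218.5 [ 396.1 -623.5  133.9  108.4   89. ] (579, 258, 61, 50)
cork [614.1 282.5] [47.5 85.5] 38.3 [ 393.8 -645.8    4. ] (579, 258, 61, 50)
cork [444.3 223.8] [51.2 52.2] 26.5 [ 521.9 -258.5    4. ] (418, 198, 53, 53)
cork [606.5 144.6] [52.4 73.6] 42.4 [ 715.8 -641.1    4. ] (568, 113, 72, 68)
 w 752.5 [ 388.3 -678.7   72.9   56.8    1.1] (615, 269, 25, 33) [ 389.9 -669.    71.9   56.     1.1]
 w 1487.5 [ 5.207e+02 -2.623e+02  1.019e+02  1.010e+02 -1.000e-01] (424, 203, 44, 44) [ 5.204e+02 -2.586e+02  1.004e+02  9.950e+01 -1.000e-01]
 w 1327.0 [537.7  -8.3 123.4  98.5 -78.7] (315, 194, 51, 44) [537.2  -8.3 121.6  97.1 -78.7]
 w 4997.5 [615.4 281.9 201.6 151.1  77.1] (171, 143, 96, 79) [613.7 277.7 198.7 148.9  77.1]
 w 327.0 [786.9 143.8  58.9  49.9 -24.8] (268, 101, 21, 26) [782.7 141.6  58.1  49.2 -24.8]
 w 
[... 1268 characters left out ...]
  147.4   51.8  -57.4]
 w 1627.5 [795.4 493.7 175.8  70.4 -83.6] (413, 359, 87, 41) [798.9 491.3 173.3  69.4 -83.6]
 w 446.5 [756.9 119.5  69.8  50.7  32.4] (303, 271, 22, 29) [761.  122.7  68.8  50.   32.4]
 w 4748.5 [613.2 279.2 200.8 150.9  77.1] (350, 226, 103, 96) [619.4 280.  197.9 148.7  77.1]
 w 648.5 [524.2 -19.7 122.2  99.3  69.6] (296, 173, 49, 33) [531.7 -14.5 120.4  97.8  69.6]
 w 5394.5 [ 840.6 -506.9  287.7  175.5   90. ] (49, 151, 116, 90) [ 843.4 -494.6  283.5  172.9   90. ]
 w 527.0 [ 514.  -267.7  101.8  100.    39.2] (231, 136, 35, 28) [ 521.7 -258.9  100.3   98.5   39.2]
 w 1502.5 [-354.6  375.8  285.   252.3  -32.2] (501, 26, 88, 55) [-334.2  375.2  280.9  248.6  -32.2]
```

The tamper is within about 2 mm of the coaster middle. Now brick R at (445.3,205.2), angle -4.6°.

apply_moves:
  plan:
    - [-0.55,-1,1.5,-25,0,0,-4.6]
    - [-0.55,-1,1.5,-50,0,0,-4.6]
    - [-0.55,-1,1.5,-75,0,0,-4.6]
    - [-0.55,-1,1.5,-95,0,0,-4.6]
    - [-0.55,-1,1.5,-95,0,0,-4.6]
    - [-0.55,-1,1.5,-110,0,0,-4.6]
    - [-0.55,-1,1.5,-125,0,0,-4.6]
    - [-0.55,-1,1.5,-134,0,0,-4.6]
    - [-0.55,-1,1.5,-137,0,0,-4.6]
    - [-0.55,-1,1.5,-137,0,0,-4.6]
  squeeze: 15

```text
time_s: 35.92
eef_pos: [0.4452, 0.2061, -0.028]
orientation: [3.139, -0.124, -0.001]
wrist_force: [0.2, -1.4, -0.4]
opening: 0.0681
grip_force: 0.0
```

apply_moves:
  plan:
    - [1,0,0,0,0,0,0]
    - [1,0,0,0,0,0,0]
    - [1,0,0,0,0,0,0]
    - [1,0,0,0,0,0,0]
    - [1,0,0,0,0,0,0]
    - [1,0,0,0,0,0,0]
    - [1,0,0,0,0,0,0]

```text
time_s: 36.5
eef_pos: [0.4457, 0.2067, -0.0275]
orientation: [-3.139, 0.122, -0.002]
wrist_force: [-0.8, -1.3, 6.6]
opening: 0.0448
grip_force: 15.0
```

apply_moves:
  plan:
    - [1,12,1,0,0,0,-1]
    - [1,24,3,0,0,0,-2]
    - [1,36,4,0,0,0,-3]
    - [1,48,6,0,0,0,-4]
    - [1,60,7,0,0,0,-5]
    - [1,72,8,0,0,0,-6]
    - [1,84,10,0,0,0,-7]
    - [1,92,11,0,0,0,-8]
    - [1,100,12,0,0,0,-8.3]
    - [1,100,12,0,0,0,-8.3]

```text
time_s: 37.33
eef_pos: [0.5458, 0.2187, -0.028]
orientation: [-3.122, 0.35, 0.001]
wrist_force: [-0.3, -0.1, 1.4]
opening: 0.0449
grip_force: 15.0
```

```bash
cat >> h.py <<'E'
def outl(im,m,cut=250):
    g=cv2.cvtColor(im,cv2.COLOR_RGB2GRAY).copy()
    H,S,V=cv2.split(cv2.cvtColor(im,cv2.COLOR_RGB2HSV))
    w=((V>130)&(S<60)).astype(np.uint8); w[cut:]=0
    cs,h=cv2.findContours(w,cv2.RETR_CCOMP,cv2.CHAIN_APPROX_NONE)
    for c,hh in zip(cs,h[0]):
        if cv2.contourArea(c)>400: print('hole' if hh[3]>=0 else 'outer',cv2.contourArea(c),rect(m,c,0),cv2.boundingRect(c))
E
python3 - <<'E'
from h import *
st(); im,m=snap('wrist','w20'); outl(im,m); orange(im,m,.022,400)
im,m=snap('top','t20'); outl(im,m,400); orange(im,m,.022,400)
E
```

```text
t 37.33 tcp [545.8 218.7 -28. ] z [-0.  0. -1.] yang -102.8 F [-0.3 -0.1  1.4] op 44.9 g 15.0 q [0.26 0.61 1.73 0.   0.81 2.06]
outer 1066.0 [607.8 379.8  55.5  10.5 -13.1] (0, 150, 24, 100)
outer 20973.0 [606.  225.4 120.5  61.7 -12.9] (210, 12, 130, 238)
outer 26936.5 [630.7 333.5 120.8  61.5 -12.9] (0, 11, 140, 239)
outer 23286.5 [617.7 265.5 174.9 125.4  77.2] (0, 0, 371, 250)
or 3174.0 [502.8 227.8  44.8  23.1  77.2] (275, 318, 86, 39)
or 12142.0 [566.1 213.5  66.6  44.6 -12.8] (269, 150, 98, 134)
outer 1059.0 [ 3.903e+02 -6.688e+02  7.780e+01  7.600e+01  5.000e-01] (606, 267, 34, 35)
outer 1495.5 [ 5.207e+02 -2.623e+02  1.019e+02  1.010e+02 -1.000e-01] (424, 203, 44, 44)
outer 3217.5 [525.5  -6.3 153.3 151.4 -43.9] (305, 189, 65, 66)
outer 1926.0 [646.9 274.5 205.7  91.2  77. ] (181, 142, 87, 55)
outer 524.5 [760.3 314.3 221.2  21.   82.9] (164, 116, 89, 17)
outer 522.5 [783.6 138.1  72.1  56.4  19.7] (268, 100, 25, 29)
outer 681.0 [801.2 -11.  107.1  45.3  83.6] (319, 98, 45, 21)
outer 3327.0 [784.5 616.6 264.4 181.5 -75.8] (33, 81, 109, 78)
outer 825.0 [878.9 631.8 305.2  18.  -89.6] (24, 71, 121, 8)
outer 33069.0 [ 938.1   65.4 1477.8  273.5  -89.9] (18, 0, 596, 109)
hole 638.5 [ 948.6 -457.3   92.2   45.4  -89.7] (506, 41, 39, 19)
or 910.0 [ 396.7 -623.4  133.9  108.8   88.8] (579, 258, 61, 50)
or 813.0 [448.8 368.2 113.6  49.8   2.7] (166, 226, 22, 50)
```

Place 1 comes out at (603,226) and place 2 at (628,334), with the brick at (545,218). Sliding the rest of the way.

apply_moves:
  plan:
    - [1,12,1.5,0,0,0,0]
    - [1,24,3,0,0,0,0]
    - [1,36,5,0,0,0,0]
    - [1,46,6.5,0,0,0,0]
    - [1,54,7.5,0,0,0,0]
    - [1,58,8,0,0,0,0]
    - [1,58,8,0,0,0,0]
    - [1,58,8,0,0,0,0]

```text
time_s: 38.1
eef_pos: [0.6043, 0.2267, -0.028]
orientation: [-3.121, 0.349, -0.003]
wrist_force: [0.7, 0.4, 0.3]
opening: 0.045
grip_force: 15.0
```

Run:
```python
from h import *
st(); im,m=snap('wrist','w21'); outl(im,m,300); orange(im,m,.022,400)
```

```text
t 38.1 tcp [604.3 226.7 -28. ] z [ 0.002  0.    -1.   ] yang -102.8 F [0.7 0.4 0.3] op 45.0 g 15.0 q [ 0.25  0.66  1.59 -0.    0.89  2.05]
outer 3248.5 [639.  217.6  61.7  51.6  77.3] (259, 132, 120, 96)
outer 14631.5 [647.1 329.5  86.4  61.6 -12.9] (45, 131, 132, 153)
outer 20937.0 [640.6 274.1 201.7  98.6  77.1] (12, 106, 397, 178)
or 3143.5 [561.3 235.7  44.4  23.1  77.3] (276, 318, 85, 39)
or 12029.5 [624.3 221.5  66.2  44.5 -12.6] (269, 151, 97, 133)
```

Brick R is within about 1 mm. Release and go to brick L.

apply_moves:
  plan:
    - [-0.5,0,0,0,0,0,0]
    - [-0.5,0,0,0,0,0,0]
    - [-0.5,0,0,0,0,0,0]
    - [-0.5,0,0,0,0,0,0]
    - [-0.5,0,0,0,0,0,0]
    - [-0.5,0,0,20,0,0,0]
    - [-0.5,0,0,60,0,0,0]
    - [-0.5,0,0,100,0,0,0]
    - [-0.5,0,0,130,0,0,0]
    - [-0.5,-30,27,135,0,0,7]
    - [-0.5,-60,54,135,0,0,14]
    - [-0.5,-90,81,135,0,0,21]
    - [-0.5,-120,108,135,0,0,22]
    - [-0.5,-154,134.5,135,0,0,22]
    - [-0.5,-154,134.5,135,0,0,22]
    - [-0.5,-154,134.5,135,0,0,22]
    - [-0.5,-154,134.5,135,0,0,22]
    - [-0.5,-154,134.5,135,0,0,22]

```text
time_s: 39.65
eef_pos: [0.4506, 0.3605, 0.107]
orientation: [-3.131, -0.252, -0.001]
wrist_force: [0.3, -0.5, -0.0]
opening: 0.0657
grip_force: 0.0
```

Run:
```python
from h import *
st(); im,m=snap('wrist','w22'); orange(im,m,.022,400)
```

```text
t 39.65 tcp [450.6 360.5 107. ] z [ 0.001  0.    -1.   ] yang -80.8 F [ 0.3 -0.5 -0. ] op 65.7 g 0.0 q [ 0.56  0.41  1.65 -0.    1.08  1.97]
or 5762.0 [449.3 363.3 110.8  45.1   9.4] (287, 137, 52, 120)
or 7390.5 [595.2 230.8 102.4  50.8 -12.7] (446, 0, 117, 121)
```

Brick L is at (449.3,363.3), angle 9.4°.

apply_moves:
  plan:
    - [-0.5,-1,2.8,-25,0,0,0]
    - [-0.5,-1,2.8,-50,0,0,0]
    - [-0.5,-1,2.8,-75,0,0,0]
    - [-0.5,-1,2.8,-95,0,0,0]
    - [-0.5,-1,2.8,-110,0,0,0]
    - [-0.5,-1,2.8,-125,0,0,0]
    - [-0.5,-1,2.8,-132,0,0,0]
    - [-0.5,-1,2.8,-135,0,0,0]
    - [-0.5,-1,2.8,-135,0,0,0]
    - [1,-1,2.8,-135,0,0,0]
    - [1,-1,2.8,-135,0,0,0]
    - [1,-1,2.8,-135,0,0,0]
    - [1,-1,2.8,-135,0,0,0]
    - [1,-1,2.8,-135,0,0,0]
    - [1,-1,2.8,-135,0,0,0]
    - [1,-1,2.8,-135,0,0,0]
  squeeze: 15

```text
time_s: 41.03
eef_pos: [0.4489, 0.3642, -0.0273]
orientation: [-3.131, -0.253, -0.002]
wrist_force: [0.3, -1.2, 6.1]
opening: 0.0448
grip_force: 15.0
```

apply_moves:
  plan:
    - [1,12,-2,0,0,0,-2]
    - [1,24,-4,0,0,0,-4]
    - [1,36,-6,0,0,0,-6]
    - [1,48,-8,0,0,0,-8]
    - [1,60,-10,0,0,0,-10]
    - [1,72,-12,0,0,0,-12]
    - [1,84,-14,0,0,0,-14]
    - [1,96,-16,0,0,0,-16]
    - [1,108,-18,0,0,0,-18]
    - [1,120,-20,0,0,0,-20]
    - [1,132,-22,0,0,0,-22]
    - [1,144,-24,0,0,0,-22.3]
    - [1,156,-26,0,0,0,-22.3]
    - [1,164,-27.5,0,0,0,-22.3]
    - [1,170,-28.5,0,0,0,-22.3]
    - [1,170,-28.5,0,0,0,-22.3]
    - [1,170,-28.5,0,0,0,-22.3]

```text
time_s: 42.45
eef_pos: [0.6186, 0.3356, -0.0274]
orientation: [-3.121, 0.358, -0.001]
wrist_force: [-0.0, -0.1, 5.4]
opening: 0.0449
grip_force: 15.0
```

Run:
```python
from h import *
st(); im,m=snap('wrist','w23'); outl(im,m,300); orange(im,m,.022,400)
```

```text
t 42.45 tcp [618.6 335.6 -27.4] z [ 0.  0. -1.] yang -103.1 F [-0.  -0.1  5.4] op 44.9 g 15.0 q [0.4  0.72 1.44 0.   0.97 2.2 ]
outer 5388.5 [658.3 326.   62.8  61.7 -13. ] (257, 111, 121, 118)
outer 3847.5 [626.8 219.6  77.   61.3 -13.1] (459, 110, 135, 142)
outer 22176.0 [640.  273.4 202.   99.6  76.9] (226, 85, 403, 184)
or 2967.5 [575.9 344.9  44.8  22.   76.9] (275, 318, 85, 37)
or 12377.0 [639.3 330.   68.2  44.5 -13.1] (270, 147, 96, 137)
or 14707.0 [619.3 227.9  75.4  54.6 -12.9] (475, 131, 133, 153)
```

apply_moves:
  plan:
    - [1,5,-1,0,0,0,0.1]
    - [1,8.3,-1.7,0,0,0,0.1]
    - [1,8.3,-1.7,0,0,0,0.1]
    - [1,8.3,-1.7,0,0,0,0.1]
    - [-0.5,8.3,-1.7,0,0,0,0.1]
    - [-0.5,8.3,-1.7,0,0,0,0.1]
    - [-0.5,8.3,-1.7,0,0,0,0.1]
    - [-0.5,8.3,-1.7,0,0,0,0.1]
    - [-0.5,8.3,-1.7,0,0,0,0.1]
    - [-0.5,8.3,-1.7,30,0,0,0.1]
    - [-0.5,8.3,-1.7,70,0,0,0.1]
    - [-0.5,8.3,-1.7,110,0,0,0.1]
    - [-0.5,8.3,-1.7,150,0,0,0.1]
    - [-0.5,-30,-20,150,0,0,0.1]
    - [-0.5,-70,-40,150,0,0,0.1]
    - [-0.5,-90,-60,150,0,0,0.1]
    - [-0.5,-90,-60,150,0,0,0.1]
    - [-0.5,-90,-60,150,0,0,0.1]
    - [-0.5,-90,-60,150,0,0,0.1]
    - [-0.5,-90,-60,150,0,0,0.1]

```text
time_s: 44.17
eef_pos: [0.53, 0.2761, 0.1222]
orientation: [-3.12, 0.355, -0.003]
wrist_force: [0.1, -0.2, 0.3]
opening: 0.0662
grip_force: 0.0
```

Run:
```python
from h import *
st(); im,m=snap('wrist','w24'); outl(im,m,330); orange(im,m,.022,400)
H,S,V=cv2.split(cv2.cvtColor(im,cv2.COLOR_RGB2HSV))
w=((V>130)&((S<60)|((H<14)&(S>120)))).astype(np.uint8)
im,m=snap('top','t24'); coaster(im,m)
k=(cv2.cvtColor(im,cv2.COLOR_RGB2HSV)[...,2]>225)&(cv2.cvtColor(im,cv2.COLOR_RGB2HSV)[...,1]<60)
for c in blobs(k,1200):
    if cv2.contourArea(c)<1700: print(rect(m,c,.014))
```

```text
t 44.17 tcp [530.  276.1 122.2] z [ 0.002  0.001 -1.   ] yang -103.0 F [ 0.1 -0.2  0.3] op 66.2 g 0.0 q [0.36 0.42 1.59 0.   1.13 2.16]
outer 2010.5 [478.7 -10.5  70.8  45.7  81.3] (572, 152, 68, 47)
outer 518.5 [535.5   1.3  32.   20.   48.8] (575, 111, 31, 27)
outer 457.5 [569.5 -22.9  28.8  18.4  52.7] (599, 68, 32, 26)
outer 8712.5 [602.8 225.7 126.5  61.6 -12.9] (319, 34, 68, 139)
hole 6739.5 [601.8 223.8 119.5  50.5 -12.6] (327, 39, 56, 131)
outer 8701.0 [627.6 333.5 126.6  61.6 -12.9] (198, 34, 73, 139)
hole 7094.5 [627.3 336.7 118.6  53.9 -12.8] (200, 40, 64, 130)
outer 34451.0 [615.2 279.6 201.3 151.1  77.1] (181, 19, 223, 166)
hole 10764.0 [603.1 224.9 135.5  70.9 -13. ] (315, 28, 78, 149)
hole 10767.0 [628.  333.3 135.6  70.8 -12.9] (193, 28, 83, 149)
or 6165.5 [625.  332.9 107.8  44.7 -12.9] (201, 42, 58, 127)
or 6160.5 [601.5 226.6 107.8  44.5 -12.8] (328, 41, 53, 127)
cork [613.9 282.4] [47.6 85.5] 38.4 [ 393.9 -645.4    4. ] (579, 257, 61, 51)
cork [444.3 223.8] [51.2 52.2] 26.5 [ 521.9 -258.5    4. ] (418, 198, 53, 53)
cork [239.3 182.2] [18.3 45.9] 21.9 [613.5 230.6   4. ] (226, 164, 27, 40)
cork [193.9 175.7] [19.4 54.7] 23.3 [627.8 341.6   4. ] (180, 153, 29, 46)
cork [610.2 145.4] [52.2 84.5] 42.4 [ 714.  -649.6    4. ] (568, 113, 72, 68)
[ 5.204e+02 -2.586e+02  1.004e+02  9.950e+01 -1.000e-01]
[626.6 274.8 199.1 123.4  77.5]
```

Run:
```python
from h import *
print(r.finish_job())
```

```text
the job is handed in; nothing more can be done
None
```

I handed the job in: all three strays are in the pan, the seven lumps were pressed at about 40 N into a single layer, the tamper stands within about 2 mm of its coaster's middle, and both bricks were slid into their outlines, about 2–3 mm off centre; one finger also pressed the pan wall with about 56 N while releasing the first lump, so the 40 N rule could matter if it counts fingers.

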